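# Clear the cheese counter for the night

## Robot

A 6-joint arm with a two-finger parallel gripper is mounted at the origin on the work surface. World frame = base frame: x ahead of the robot, y to its left, z up, the work surface at z = 0. Lengths are in mm, angles in rad, forces in N, time in s.
With the tool pointing down it reaches from about 300 to 775 mm from the base axis. Payload 14.6 kg.
Tool frame: the origin (TCP) lies midway between the tips of the shut fingers; the grasp point (between the pads) lies 19 mm behind it (manip.grasp_offset is the distance from the TCP to the grasp point, in mm); z points along the fingers, y is the line along which they close (so a half turn about z gives the same grasp; the last joint's range is limited). The gripper opens to 94 mm and grips with 3 to 60 N. Pads are 16 mm wide; open, the fingers measure 119 mm over their backs; the gripper's body (75 mm by 177 mm) begins 78 mm behind the grasp point.
Start: joints at [-1.177, 0.3, 1.521, -0, 1.321, -0.067], TCP at [244.557, -492.626, 179.046] pointing down, gripper open.
Joint ranges: [-3.03, 3.03], [-0.79, 2.21], [0.23, 2.52], [-1.04, 4.18], [0, 3.07], [-2.55, 2.55]. Speed limits (rad/s): [2.22, 2.22, 2.57, 3.14, 3.14, 3.14].

## Interface

Orientations are given as [roll, pitch, yaw] about the fixed x, y, z axes, in that order (R = Rz(yaw) Ry(pitch) Rx(roll)).
In Python, from cell import manip, viewer gives the robot as it stands. The module is installed in compiled form; this text tells all that it offers.
- The arm moves only by the tool move_arm, never from a script. Its argument "moves" is a list of rows, each a list of 4 numbers: the shift along the tool's x, y, z in m, then the turn about the tool's z in rad. A call has 1 to 12 rows; each row is the pose to reach, as a shift and turn from the pose commanded when the call began, along the tool's axes at that moment; what a row does not reach only later rows make up. A row lasts 1/10 s, in which the tool goes at most 50 mm and 8.59 degrees, less where a joint would pass 70% of its speed; a pose out of reach is approached as far as the arm can. A call with a gripper value outside its range is refused whole. "jaw" is the finger opening in m, from 0 to 0.094, set as the call begins (left out, the last holds). The fingers move at their own pace and stop on an object; "squeeze" is the grip in N (left out, the last holds). Time passes only in rows, so rows that repeat a pose let the fingers close. It gives the time, the measured TCP pose, the force, the opening and the grip force at its end, in the units of the state.
- manip.read_state(): the state, without advancing time (a new reading comes with each control period).
- viewer.camera(name): name is "scene" or "top"; returns a dict with "frame" (480x640x3 uint8, blue, green, red), "z_map" (480x640 float32, mm along the optical axis (not along the pixel's ray), 0 where there is no reading), "fx", "fy", "cx", "cy" (pixels), "origin" and "orientation" of the camera in the world. Camera axes: x right, y down, z forward; pixel columns grow to the right and rows downward; lengths in mm; the calibration is good to about 2 mm. A picture is of the moment at which its call begins.
- manip.sign_off(): hands the job in; it is judged then, once.
The state is a dict: "clock": time; "joints": joint angles; "qd": joint speeds; "effort": joint torques, N m; "eef_pos": TCP position; "eef_rot": TCP orientation; "wrist_force": force on the tool from outside, world axes, zero at the start; "moment": the same for the moment, N m; "finger_gap": finger opening in mm; "finger_force": force on a finger pad.
Only numpy, scipy, OpenCV 4.12 (cv2) and the standard library are available. Lean on these libraries where they do the work, as an engineer would, in place of code of your own. Each camera call takes 0.05 s, during which the arm holds its last target. There are 200 camera calls.

## Task

Clear the cheese counter for the night: slide every red waxed loaf lying on the counter lengthwise into a lane of its own under the low glass shelf, fully home against the back stop. Stand the widest blue tub upright on top of the glass shelf with its whole foot on the glass, and nest the other tubs in it in size order, each sitting upright on the floor of the next larger one. Leave everything else on the counter standing where it is.

Things in the scene. Friction and masses are not known exactly. Their poses are not given: they have to be found in the camera images.
- shelf: Low fixed glass shelf, 160 mm deep (x), 300 wide (y); front edge at its x = -80 mm, facing the robot. Glass underside 60, top 70 mm above the counter. Under it steel partitions form three lanes along x, 68 mm wide, at y = -100, 0, +100 mm, open in front, with a back stop at x = +2 mm (82 mm in from the front edge). Origin: on the counter under its centre.
- shelf_top (a point): centre of the shelf's glass top surface
- lane0 (a point): centre of the mouth of the right lane (seen by the robot), on the counter at the shelf's front edge; its x axis runs into the lane
- lane1 (a point): centre of the mouth of the middle lane (seen by the robot), on the counter at the shelf's front edge; its x axis runs into the lane
- lane2 (a point): centre of the mouth of the left lane (seen by the robot), on the counter at the shelf's front edge; its x axis runs into the lane
- loaf0: Red waxed cheese loaf with a small blank paper label, 110 mm long (its x), 50 mm wide (y), 44 mm tall, about 0.24 kg. Origin: centre of the underside. Home against the back stop of a lane, its front 28 mm stick out of the shelf. May be absent.
- loaf1: Red waxed cheese loaf with a small blank paper label, 110 mm long (its x), 50 mm wide (y), 44 mm tall, about 0.24 kg. Origin: centre of the underside. Home against the back stop of a lane, its front 28 mm stick out of the shelf. May be absent.
- loaf2: Red waxed cheese loaf with a small blank paper label, 110 mm long (its x), 50 mm wide (y), 44 mm tall, about 0.24 kg. Origin: centre of the underside. Home against the back stop of a lane, its front 28 mm stick out of the shelf. May be absent.
- tub_wide: Widest open round blue tub, 110 mm across at the rim, 92 mm at the foot, 50 mm tall, wall and floor 4 mm. A flat upright grip tab stands on the rim at its +x side: 10 mm thick radially, centred 55 mm from the axis, 26 mm wide, top 84 mm above the foot. Origin: centre of the underside, z up.
- tub_wide_tab (a point): middle of that tub's grip tab, 70 mm above its foot, 14 mm below the tab's top; its x axis points radially outward
- tub_mid: Middle open round blue tub, 84 mm across at the rim, 68 mm at the foot, 50 mm tall, wall and floor 4 mm. A flat upright grip tab stands on the rim at its +x side: 10 mm thick radially, centred 42 mm from the axis, 26 mm wide, top 84 mm above the foot. Origin: centre of the underside, z up.
- tub_mid_tab (a point): middle of that tub's grip tab, 70 mm above its foot, 14 mm below the tab's top; its x axis points radially outward
- tub_small: Smallest open round blue tub, 60 mm across at the rim, 46 mm at the foot, 50 mm tall, wall and floor 4 mm. A flat upright grip tab stands on the rim at its +x side: 10 mm thick radially, centred 30 mm from the axis, 26 mm wide, top 84 mm above the foot. Origin: centre of the underside, z up.
- tub_small_tab (a point): middle of that tub's grip tab, 70 mm above its foot, 14 mm below the tab's top; its x axis points radially outward
- spice_jar: Bystander, to be left alone: small amber spice jar, 36 mm across, 50 mm tall. Origin: centre of the underside.
- goat_cheese: Bystander, to be left alone: small white round goat cheese, 38 mm across, 38 mm tall. Origin: centre of the underside.
- wax_wheel: Bystander, to be left alone: red waxed cheese wheel lying flat, 96 mm across, 40 mm tall. Origin: centre of the underside.
- brine_jar: Bystander, to be left alone: closed glass jar, 76 mm across, 120 mm tall. Origin: centre of the underside.
- cheese_block: Bystander, to be left alone: block of white cheese, 110 x 130 x 85 mm. Origin: centre of the underside.
- oil_bottle: Bystander, to be left alone: green oil bottle, 60 mm across, 190 mm tall. Origin: centre of the underside.

How it is judged (in metres and radians):
At the end, for the whole second after the job is handed in: Every loaf present lies flat and lengthwise in a lane, within 12 mm of the back stop; the widest tub stands upright on the shelf with its foot on the glass (at most 2 mm over an edge); the middle tub stands on its floor and the small tub on the middle one's floor, upright; all at rest and released (x of loaf0 in the frame of shelf between -0.065 and 0 m and y of loaf0 in the frame of shelf between -0.135 and 0.135 m and height (world z) of each of loaf0, loaf1, loaf2 below 0.012 m and angle between the x axis of each of loaf0, loaf1, loaf2 and the x axis of shelf, either way round below 0.3 rad and linear speed of each of loaf0, loaf1, loaf2, tub_wide, tub_mid, tub_small below 0.02 m/s and x of loaf1 in the frame of shelf between -0.065 and 0 m and y of loaf1 in the frame of shelf between -0.135 and 0.135 m and x of loaf2 in the frame of shelf between -0.065 and 0 m and y of loaf2 in the frame of shelf between -0.135 and 0.135 m and x of tub_wide in the frame of shelf between -0.036 and 0.036 m and y of tub_wide in the frame of shelf between -0.106 and 0.106 m and z of tub_wide in the frame of shelf between 0.066 and 0.076 m and horizontal distance between each of tub_mid, tub_small and tub_wide below 0.018 m and z of tub_mid in the frame of tub_wide between 0 and 0.013 m and z of tub_small in the frame of tub_wide between 0 and 0.013 m and angle between each of tub_wide, tub_mid, tub_small's own z axis and vertical below 0.12 rad); the robot touches nothing.
It fails at once if another thing on the counter is shoved more than 5 cm (distance of any of spice_jar, goat_cheese, wax_wheel, brine_jar, cheese_block, oil_bottle from where it was at the start of the episode above 0.05 m).
It fails at once if another thing on the counter is knocked over (angle between any of spice_jar, goat_cheese, wax_wheel, brine_jar, cheese_block, oil_bottle's own z axis and vertical above 0.6 rad).
Of loaf0, loaf1, loaf2 only 2 to 3 are there at a start; the rules pass over those that are not, and their reading is None.
At some moment in a run one of loaf0, loaf1, loaf2, tub_wide, tub_mid, tub_small may be knocked a few centimetres aside while the robot is not near it.
It also fails if it takes over 210 s, if anything falls off the work surface, if the arm or the gripper's body presses on something with over 40 N, if the wrist force passes 120 N, or if a joint passes its speed limit or range.

## Working session

There is one attempt and no reset: what is moved stays moved. The work goes in short steps, Python scripts to look and compute and a tool call to move; the robot and the scene stay as the last step left them, time stands still between calls to the robot, and variables do not carry over. Pictures are saved under pics/ and viewed, at most 14 in all, crops included, and the job is handed in when it is done.

Besides the shell and the picture viewer there is one more tool, called after ">>>" as a command line: name --pt "numbers of a row" for each row, then --argument value for the rest. move_arm: Moves the arm, as the interface text tells. Its arguments: {"type":"object","properties":{"moves":{"type":"array"},"jaw":{"type":"number"},"squeeze":{"type":"number"}},"required":["moves"]}

```bash
mkdir -p pics
cat > h.py <<'E'
import numpy as np, cv2
from scipy.spatial.transform import Rotation as R
from cell import manip, viewer
def cam(n):
    c=viewer.camera(n); o=np.array(c["orientation"],float)
    c["R"]=o if o.shape==(3,3) else R.from_euler('xyz',o).as_matrix()
    c["o"]=np.array(c["origin"],float); return c
def cloud(c):
    v,u=np.mgrid[0:480,0:640]; z=c["z_map"]
    p=np.stack([(u-c["cx"])/c["fx"]*z,(v-c["cy"])/c["fy"]*z,z],-1)
    P=p@c["R"].T+c["o"]; P[z<=0]=np.nan; return P
def ray(c,u,v,h):
    d=c["R"]@np.array([(u-c["cx"])/c["fx"],(v-c["cy"])/c["fy"],1]); return c["o"]+d*(h-c["o"][2])/d[2]
E
python3 - <<'E'
from h import *
s=manip.read_state(); print(s)
for n in("top","scene"):
    c=cam(n); cv2.imwrite(f"pics/{n}0.png",c["frame"]); print(n,c["origin"],c["orientation"],c["fx"],c["cx"],c["cy"])
    P=cloud(c); 
    for v in range(40,480,100): print([P[v,u].round().tolist() for u in range(40,640,140)])
E
```

```text
{'clock': 0.0, 'joints': array([-1.17658962e+00,  3.00484563e-01,  1.52161821e+00, -1.44481175e-05,
        1.32065533e+00, -6.65984752e-02]), 'qd': array([-7.26578228e-04, -4.32530883e-04,  3.46052593e-05,  1.83659078e-04,
       -7.91269737e-04,  1.40972575e-03]), 'effort': array([-1.58971841e-03, -5.31820536e+01, -3.52741778e+01,  7.07572815e-02,
        2.44566542e-02, -1.04012508e-04]), 'eef_pos': array([ 244.44790974, -492.3592131 ,  178.46324629]), 'eef_rot': array([-3.14042886e+00, -6.35964644e-05,  4.60808731e-01]), 'wrist_force': array([ 0.37777807, -0.35050639,  0.05332584]), 'moment': array([ 0.02989949, -0.01057623, -0.01849432]), 'finger_force': 0.0, 'finger_gap': 94.00922636612093}
top [ 511.60357409   22.83690284 1747.14223869] [-3.08554673 -0.0039833  -1.57784613] 618.378202651714 319.56064033225823 245.15421191186266
[[1270.0, 888.0, -159.0], [1508.0, 584.0, -765.0], [1503.0, 4.0, -761.0], [1500.0, -576.0, -763.0], [1499.0, -1160.0, -767.0]]
[[915.0, 809.0, 2.0], [899.0, 398.0, 60.0], [912.0, 12.0, -5.0], [895.0, -375.0, 59.0], [906.0, -791.0, -3.0]]
[[616.0, 715.0,
[... 361 characters left out ...]
521332] [-2.2146038  -0.00715151  2.2456025 ] 442.3189460643579 313.2731945522905 237.1693759764159
[[530.0, -1424.0, 311.0], [-170.0, -1479.0, 181.0], [-728.0, -990.0, 156.0], [-866.0, -257.0, 241.0], [-861.0, 316.0, 327.0]]
[[694.0, -1340.0, -35.0], [369.0, -836.0, -2.0], [12.0, -409.0, -4.0], [-798.0, -129.0, -207.0], [-936.0, 450.0, -88.0]]
[[846.0, -1345.0, -465.0], [799.0, -275.0, 21.0], [535.0, -0.0, -2.0], [285.0, 304.0, -3.0], [36.0, 611.0, -2.0]]
[[1067.0, -1095.0, -754.0], [690.0, -628.0, -753.0], [861.0, 253.0, 66.0], [628.0, 454.0, 1.0], [657.0, 666.0, 187.0]]
[[1276.0, -646.0, -752.0], [969.0, -269.0, -756.0], [663.0, 115.0, -752.0], [879.0, 551.0, 63.0], [816.0, 709.0, 155.0]]
```

View pics/top0.png

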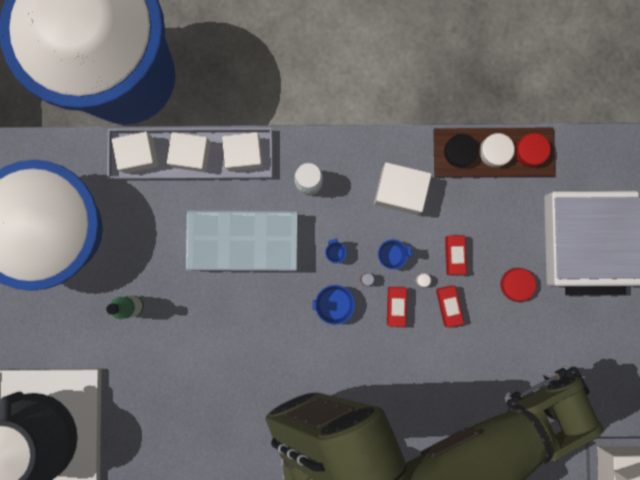

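View pics/scene0.png

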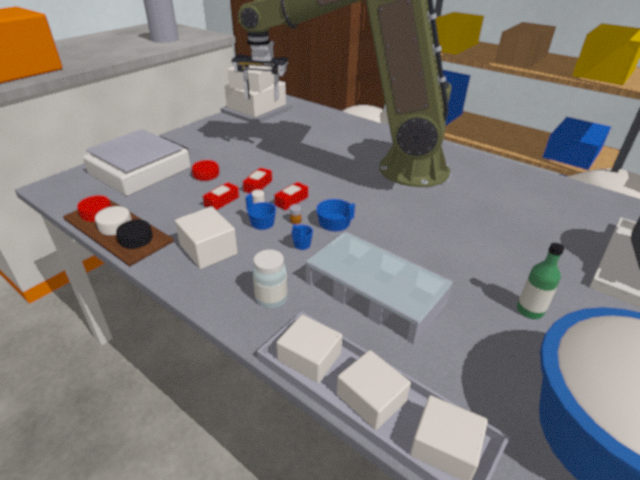

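The top view shows the shelf at about (242,240). Red loaves are at (456,255), (397,307) and (451,306). The wide, mid and small tubs are at (335,304), (393,254) and (335,253), and the bystanders stand around them. The scene view agrees. Next I measure.

```bash
cat >> h.py <<'E'
def blobs(m,amin=20):
    m=cv2.morphologyEx(m.astype(np.uint8),cv2.MORPH_OPEN,np.ones((2,2),np.uint8))
    n,l,st,ce=cv2.connectedComponentsWithStats(m); return [(l==i,st[i],ce[i]) for i in range(1,n) if st[i][4]>=amin]
def hull(c,m,h):
    k=cv2.findContours(m.astype(np.uint8),cv2.RETR_EXTERNAL,cv2.CHAIN_APPROX_NONE)[0]
    q=np.vstack(k)[:,0]; return np.array([ray(c,u,v,h)[:2] for u,v in q],np.float32)
def rect(q):
    r=cv2.minAreaRect(q); b=cv2.boxPoints(r); e=b[1]-b[0]; f=b[2]-b[1]
    if np.linalg.norm(e)<np.linalg.norm(f): e=f
    a=np.arctan2(e[1],e[0]); a=(a+np.pi/2)%np.pi-np.pi/2
    return np.round(r[0],1),np.round(sorted(r[1]),1),round(a,3)
def look(c=None,what="ltsb"):
    c=c or cam("top"); P=cloud(c); f=c["frame"].astype(int); B,G,Rr=f[...,0],f[...,1],f[...,2]
    reg=(P[...,0]>250)&(P[...,0]<780)&(P[...,1]>-420)&(P[...,1]<480)
    reg=np.zeros((480,640),bool); reg[190:350,170:560]=1
    hsv=cv2.cvtColor(c["frame"],cv2.COLOR_BGR2HSV); H,S,V=[hsv[...,i].astype(int) for i in range(3)]
    if "l" in what:
        for m,st,ce in blobs(reg&((H<8)|(H>172))&(S>130)&(V>60),60):
            z=np.nanmedian(P[m][:,2]); print("red",st[4],ce.round(),"z",z.round(), rect(hull(c,m,44)),"circ/wheel" if z<0 else "")
    if "t" in what:
        for m,st,ce in blobs(reg&(H>100)&(H<130)&(S>130)&(V>50),60):
            q=P[m]; t=q[q[:,2]>66]; 
            cc,r=cv2.minEnclosingCircle(q[(q[:,2]>40)&(q[:,2]<60)][:,:2].astype(np.float32))
            d=t[:,:2].mean(0) if len(t) else np.full(2,np.nan)
            print("blue",st[4],ce.round(),"ctr",np.round(cc,1),"r",round(r,1),"tab",len(t),d.round(1),"zmax",np.nanmax(q[:,2]).round(),"dist",np.linalg.norm(d-cc).round(1),"az",np.arctan2(*(d-cc)[::-1]).round(3))
    return c,P,H,S,V,reg
E
python3 - <<'E'
from h import *
c,P,H,S,V,reg=look()
print(H[240,210:280:12],S[240,210:280:12],V[240,210:280:12])
m=np.zeros_like(reg); m[195:290,170:310]=1
m&=(P[...,2]>58)&(P[...,2]<85)
for k,st,ce in blobs(m,500): print("shelf",st,rect(hull(c,k,70)),np.nanmedian(P[k][:,2]))
f=c["frame"]; cv2.imwrite("pics/crop1.png",cv2.resize(f[195:335,180:480],None,fx=2.6,fy=2.6,interpolation=cv2.INTER_CUBIC))
for n,(u,v) in dict(spice=(368,280),goat=(424,281),wheel=(519,285),brine=(308,178),block=(403,188)).items(): print(n,P[v-2:v+3,u-2:u+3].reshape(-1,3).mean(0).round())
E
```

```text
red 539 [456. 256.] z 43.0 (array([ 574.7, -363.5]), array([ 55.2, 105.4]), np.float32(-0.019)) 
red 931 [519. 285.] z 40.0 (array([ 493.5, -532.8]), array([88.3, 93.7]), np.float32(1.547)) 
red 546 [450. 307.] z 43.0 (array([ 434. , -343.7]), array([ 54.7, 110.1]), np.float32(0.213)) 
red 510 [397. 308.] z 43.0 (array([ 434.4, -197.3]), array([ 52.2, 106.8]), np.float32(-0.015)) 
blue 371 [336. 252.] ctr [585.  -29.6] r 28.2 tab 24 [613.9 -22.1] zmax 90.0 dist 29.8 az 0.255
blue 733 [395. 255.] ctr [ 579.  -186.9] r 40.5 tab 42 [ 586.5 -224.6] zmax 94.0 dist 38.4 az -1.373
blue 1250 [335. 305.] ctr [442.8 -25.1] r 53.4 tab 22 [441.   29.5] zmax 92.0 dist 54.7 az 1.604
[ 99  99 102  98  99  98] [30 30 29 29 29 28] [172 177 175 175 178 175]
shelf [ 187  212  111   60 6472] (array([616.9, 225.5]), array([159.6, 299.9]), np.float32(1.551)) 70.15125808113112
spice [ 510. -117.   50.]
goat [ 506. -272.   38.]
wheel [ 493. -534.   41.]
brine [782.  45. 119.]
block [ 758. -211.   85.]
```

View pics/crop1.png

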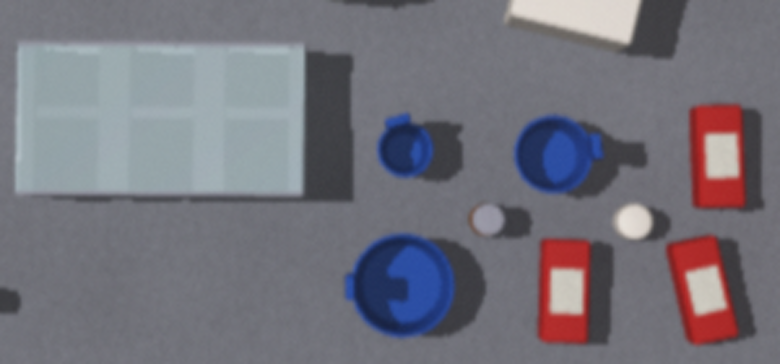

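```bash
cat >> h.py <<'E'
SH=np.array([616.9,225.5]); SY=-0.02
def sh(x,y): return SH+R.from_euler('z',SY).as_matrix()[:2,:2]@np.array([x,y])
def plan(*wps, base=None):
    """wps: (x,y,z,yaw) mm; each printed relative to the pose before it in the list, start = measured pose"""
    s=manip.read_state(); p=np.array(s["eef_pos"]); y=s["eef_rot"][2]
    if base is not None: p,y=np.array(base[:3],float),base[3]
    print("at",p.round(1),round(y,3),"t",round(s["clock"],1),"gap",round(s["finger_gap"],1),"ff",round(s["finger_force"],1),"F",s["wrist_force"].round(1))
    for w in wps:
        d=np.array(w[:3])-p; c,n=np.cos(y),np.sin(y)
        t=np.array([c*d[0]+n*d[1], n*d[0]-c*d[1], -d[2]])/1000
        print("  ->",np.round(w,3).tolist(),"shift",t.round(4),"turn",round(float(-((w[3]-y+np.pi)%(2*np.pi)-np.pi)),3))
        p,y=np.array(w[:3]),w[3]
E
python3 - <<'E'
from h import *
a=(434.4,-197.3)
plan((*a,130,-.02),(*a,8,-.02),(*a,150,-.02),(*sh(-95,100),150,-.02),(*sh(-95,100),9,-.02),(*sh(-136,100),9,-.02),(*sh(-98,100),9,-.02))
E
```

```text
at [ 244.5 -492.4  178.7] 0.461 t 0.1 gap 94.1 ff 0.0 F [ 0.4  0.  -0.1]
  -> [434.4, -197.3, 130.0, -0.02] shift [ 0.3013 -0.1799  0.0487] turn 0.481
  -> [434.4, -197.3, 8.0, -0.02] shift [ 0.    -0.     0.122] turn -0.0
  -> [434.4, -197.3, 150.0, -0.02] shift [ 0.    -0.    -0.142] turn -0.0
  -> [523.919, 327.38, 150.0, -0.02] shift [ 0.079  -0.5264 -0.    ] turn -0.0
  -> [523.919, 327.38, 9.0, -0.02] shift [ 0.    -0.     0.141] turn -0.0
  -> [482.927, 328.2, 9.0, -0.02] shift [-0.041 -0.    -0.   ] turn -0.0
  -> [520.919, 327.44, 9.0, -0.02] shift [ 0.038  0.    -0.   ] turn -0.0
```

>>> move_arm --pt "0.301 -0.18 0.049 0.481" --pt "0.301 -0.18 0.049 0.481" --pt "0.301 -0.18 0.049 0.481" --pt "0.301 -0.18 0.049 0.481" --pt "0.301 -0.18 0.049 0.481" --pt "0.301 -0.18 0.049 0.481" --pt "0.301 -0.18 0.049 0.481" --pt "0.301 -0.18 0.049 0.481" --pt "0.301 -0.18 0.049 0.481" --pt "0.301 -0.18 0.049 0.481" --pt "0.301 -0.18 0.049 0.481" --pt "0.301 -0.18 0.049 0.481" --jaw 0.07 --squeeze 25

```text
clock: 1.35
eef_pos: [433.7, -198.7, 130.2]
eef_rot: [3.141, -0.0, -0.022]
wrist_force: [0.2, 0.8, 0.6]
finger_gap: 70.0
finger_force: 0.0
```

>>> move_arm --pt "0 -0.001 0.045 0" --pt "0 -0.001 0.08 0" --pt "0 -0.001 0.105 0" --pt "0 -0.001 0.118 0" --pt "0 -0.001 0.122 0" --pt "0 -0.001 0.122 0"

```text
clock: 1.95
eef_pos: [434.3, -197.0, 8.5]
eef_rot: [3.141, -0.0, -0.021]
wrist_force: [-0.6, 0.1, 0.1]
finger_gap: 69.8
finger_force: 0.0
```

>>> move_arm --pt "0 0 0 0" --pt "0 0 0 0" --pt "0 0 0 0" --pt "0 0 0 0" --pt "0 0 0 0" --pt "0 0 0 0" --pt "0 0 0 0" --pt "0 0 0 0" --jaw 0.04

```text
clock: 2.75
eef_pos: [434.5, -196.7, 8.8]
eef_rot: [3.141, -0.001, -0.02]
wrist_force: [-2.0, 0.8, 7.8]
finger_gap: 49.5
finger_force: 25.0
```

>>> move_arm --pt "0 0 -0.03 0" --pt "0 0 -0.07 0" --pt "0 0 -0.11 0" --pt "0 0 -0.142 0" --pt "0 0 -0.142 0"

```text
clock: 3.25
eef_pos: [435.7, -197.4, 154.1]
eef_rot: [3.138, -0.006, -0.02]
wrist_force: [0.3, -0.2, -3.0]
finger_gap: 49.6
finger_force: 24.9
```

>>> move_arm --pt "0.005 -0.02 0 0" --pt "0.01 -0.06 0 0" --pt "0.015 -0.11 0 0" --pt "0.02 -0.16 0 0" --pt "0.029 -0.21 0 0" --pt "0.029 -0.26 0 0" --pt "0.029 -0.31 0 0" --pt "0.029 -0.36 0 0" --pt "0.029 -0.41 0 0" --pt "0.029 -0.46 0 0" --pt "0.029 -0.5 0 0" --pt "0.029 -0.526 0 0"

```text
clock: 4.45
eef_pos: [472.7, 331.3, 148.4]
eef_rot: [3.141, 0.002, -0.018]
wrist_force: [-0.6, -0.5, -2.1]
finger_gap: 49.9
finger_force: 24.9
```

>>> move_arm --pt "0 0 0 0" --pt "0 0 0 0" --pt "0 0 0 0"

```text
clock: 4.75
eef_pos: [473.7, 327.8, 149.4]
eef_rot: [3.141, 0.001, -0.021]
wrist_force: [0.1, 0.1, -1.4]
finger_gap: 49.6
finger_force: 24.9
```

Run:
```python
from h import *
plan((*sh(-145,100),150,-.02),(*sh(-145,100),9,-.02),(*sh(-97,100),9,-.02),(*sh(-138,100),9,-.02),(*sh(-98,100),9,-.02))
```

```text
at [473.7 327.8 149.4] -0.021 t 4.8 gap 49.6 ff 24.9 F [ 0.1  0.1 -1.4]
  -> [473.929, 328.38, 150.0, -0.02] shift [ 0.0003 -0.0006 -0.0006] turn -0.001
  -> [473.929, 328.38, 9.0, -0.02] shift [ 0.    -0.     0.141] turn -0.0
  -> [521.919, 327.42, 9.0, -0.02] shift [ 0.048  0.    -0.   ] turn -0.0
  -> [480.927, 328.24, 9.0, -0.02] shift [-0.041 -0.    -0.   ] turn -0.0
  -> [520.919, 327.44, 9.0, -0.02] shift [ 0.04  0.   -0.  ] turn -0.0
```

>>> move_arm --pt "0 0 0.04 0" --pt "0 0 0.08 0" --pt "0 0 0.115 0" --pt "0 0 0.132 0" --pt "0 0 0.139 0" --pt "0 0 0.139 0" --pt "0.01 0 0.139 0" --pt "0.022 0 0.139 0" --pt "0.036 0 0.139 0" --pt "0.048 0 0.139 0" --pt "0.048 0 0.139 0" --pt "0.048 0 0.139 0"

```text
clock: 5.95
eef_pos: [522.1, 327.8, 11.7]
eef_rot: [-3.141, -0.001, -0.021]
wrist_force: [-0.3, 0.4, -2.6]
finger_gap: 49.7
finger_force: 24.9
```

>>> move_arm --pt "0 0 0 0" --pt "0 0 0 0" --pt "0 0 0 0" --pt "-0.015 0 0 0" --pt "-0.03 0 0 0" --pt "-0.041 0 0 0" --pt "-0.041 0 0 0" --jaw 0.07

```text
clock: 6.65
eef_pos: [479.8, 328.9, 11.3]
eef_rot: [3.142, 0.0, -0.019]
wrist_force: [0.0, -0.2, -0.5]
finger_gap: 69.9
finger_force: 0.0
```

>>> move_arm --pt "0 0 0 0" --pt "0 0 0 0" --pt "0 0 0 0" --pt "0 0 0 0" --pt "0 0 0 0" --pt "0 0 0 0" --jaw 0.04

```text
clock: 7.25
eef_pos: [481.0, 328.6, 11.1]
eef_rot: [-3.142, -0.0, -0.02]
wrist_force: [0.5, -0.2, -0.7]
finger_gap: 49.6
finger_force: 25.0
```

>>> move_arm --pt "0.01 0 0 0" --pt "0.02 0 0 0" --pt "0.03 0 0 0" --pt "0.038 0 0 0" --pt "0.038 0 0 0"

```text
clock: 7.75
eef_pos: [520.2, 327.7, 11.1]
eef_rot: [-3.141, -0.001, -0.021]
wrist_force: [1.3, 1.0, -0.0]
finger_gap: 49.4
finger_force: 25.0
```

>>> move_arm --pt "0.001 0 0 0" --pt "0.002 0 0 0" --pt "0.003 0 0 0" --pt "0.003 0 0 0"

```text
clock: 8.15
eef_pos: [521.5, 327.9, 11.0]
eef_rot: [3.142, 0.0, -0.02]
wrist_force: [-2.6, 0.5, 2.7]
finger_gap: 49.4
finger_force: 25.0
```

>>> move_arm --pt "0 0 0 0" --pt "0 0 0 0" --pt "0 0 0 0" --pt "0 0 -0.04 0" --pt "0 0 -0.09 0" --pt "0 0 -0.12 0" --pt "0 0 -0.12 0" --jaw 0.07

```text
clock: 8.85
eef_pos: [523.6, 328.8, 136.0]
eef_rot: [-3.138, -0.007, -0.02]
wrist_force: [0.2, -0.2, -0.5]
finger_gap: 69.9
finger_force: 0.0
```

Run:
```python
from h import *
look()
b=(434,-343.7)
plan((*b,130,.213),(*b,8,.213))
```

```text
red 529 [456. 256.] z 43.0 (array([ 574.7, -363.3]), array([ 55.3, 104.9]), np.float32(-0.007)) 
red 929 [519. 285.] z 40.0 (array([ 493.5, -532.8]), array([88.2, 93.7]), np.float32(1.547)) 
red 543 [450. 307.] z 43.0 (array([ 433.8, -343.8]), array([ 54.6, 109.8]), np.float32(0.215)) 
blue 370 [336. 252.] ctr [584.8 -29.5] r 28.0 tab 24 [613.9 -22.1] zmax 89.0 dist 30.0 az 0.248
blue 732 [394. 255.] ctr [ 579.5 -186.6] r 40.3 tab 43 [ 586.7 -224.6] zmax 93.0 dist 38.6 az -1.383
blue 1231 [335. 305.] ctr [443.4 -24.8] r 53.8 tab 23 [441.6  29.5] zmax 93.0 dist 54.3 az 1.604
at [522.6 328.2 133. ] -0.02 t 8.9 gap 69.7 ff 0.0 F [-0.3  0.1 -1.4]
  -> [434.0, -343.7, 130.0, 0.213] shift [-0.075   0.6735  0.003 ] turn -0.233
  -> [434.0, -343.7, 8.0, 0.213] shift [0.    0.    0.122] turn -0.0
```

>>> move_arm --pt "-0.075 0.674 0.003 -0.233" --pt "-0.075 0.674 0.003 -0.233" --pt "-0.075 0.674 0.003 -0.233" --pt "-0.075 0.674 0.003 -0.233" --pt "-0.075 0.674 0.003 -0.233" --pt "-0.075 0.674 0.003 -0.233" --pt "-0.075 0.674 0.003 -0.233" --pt "-0.075 0.674 0.003 -0.233" --pt "-0.075 0.674 0.003 -0.233" --pt "-0.075 0.674 0.003 -0.233" --pt "-0.075 0.674 0.003 -0.233" --pt "-0.075 0.674 0.003 -0.233"

```text
clock: 10.1
eef_pos: [442.1, -268.8, 127.0]
eef_rot: [-3.14, 0.001, 0.213]
wrist_force: [0.4, 0.3, -0.3]
finger_gap: 70.5
finger_force: 0.0
```

Run:
```python
from h import *
b=(433.9,-343.7)
plan((*b,130,.213),(*b,8,.213))
```

```text
at [ 442.1 -268.8  127. ] 0.213 t 10.1 gap 70.5 ff 0.0 F [ 0.4  0.3 -0.3]
  -> [433.9, -343.7, 130.0, 0.213] shift [-0.0239  0.0715 -0.003 ] turn -0.0
  -> [433.9, -343.7, 8.0, 0.213] shift [0.    0.    0.122] turn -0.0
```

>>> move_arm --pt "-0.02 0.062 -0.003 0" --pt "-0.02 0.062 -0.003 0" --pt "-0.02 0.062 -0.003 0" --pt "-0.02 0.062 -0.003 0" --pt "-0.02 0.062 -0.003 0"

```text
clock: 10.6
eef_pos: [437.2, -330.4, 131.0]
eef_rot: [-3.141, 0.0, 0.214]
wrist_force: [0.8, 0.6, -0.2]
finger_gap: 70.1
finger_force: 0.0
```

Run:
```python
from h import *
b=(433.9,-343.7)
plan((*b,130,.213),(*b,8,.213),(*b,150,.213),(*sh(-145,0),150,-.02),(*sh(-145,0),9,-.02))
```

```text
at [ 437.2 -330.4  131. ] 0.214 t 10.6 gap 70.1 ff 0.0 F [ 0.8  0.6 -0.2]
  -> [433.9, -343.7, 130.0, 0.213] shift [-0.006   0.0123  0.001 ] turn 0.001
  -> [433.9, -343.7, 8.0, 0.213] shift [0.    0.    0.122] turn -0.0
  -> [433.9, -343.7, 150.0, 0.213] shift [ 0.     0.    -0.142] turn -0.0
  -> [471.929, 228.4, 150.0, -0.02] shift [ 0.1581 -0.5511 -0.    ] turn 0.233
  -> [471.929, 228.4, 9.0, -0.02] shift [ 0.    -0.     0.141] turn -0.0
```

>>> move_arm --pt "-0.006 0.012 0.0 0" --pt "-0.006 0.012 0.02 0" --pt "-0.006 0.012 0.06 0" --pt "-0.006 0.012 0.1 0" --pt "-0.006 0.012 0.118 0" --pt "-0.006 0.012 0.122 0" --pt "-0.006 0.012 0.122 0"

```text
clock: 11.3
eef_pos: [433.7, -345.0, 9.6]
eef_rot: [-3.142, 0.0, 0.213]
wrist_force: [-0.5, 0.2, 0.6]
finger_gap: 70.1
finger_force: 0.0
```

>>> move_arm --pt "0 0 0 0" --pt "0 0 0 0" --pt "0 0 0 0" --pt "0 0 0 0" --pt "0 0 0 0" --pt "0 0 0 0" --pt "0 0 0 0" --pt "0 0 0 0" --jaw 0.04

```text
clock: 12.1
eef_pos: [433.9, -345.1, 10.4]
eef_rot: [3.141, -0.001, 0.213]
wrist_force: [-1.6, 2.4, 7.3]
finger_gap: 49.6
finger_force: 25.0
```

>>> move_arm --pt "0 0 -0.03 0" --pt "0 0 -0.07 0" --pt "0 0 -0.11 0" --pt "0 0 -0.142 0" --pt "0 0 -0.142 0"

```text
clock: 12.6
eef_pos: [434.9, -346.1, 156.0]
eef_rot: [3.136, -0.004, 0.213]
wrist_force: [-0.0, 0.7, -1.8]
finger_gap: 49.9
finger_force: 25.0
```

>>> move_arm --pt "0.005 -0.02 0 0.02" --pt "0.015 -0.06 0 0.05" --pt "0.03 -0.11 0 0.1" --pt "0.045 -0.158 0 0.15" --pt "0.06 -0.206 0 0.2" --pt "0.075 -0.254 0 0.233" --pt "0.088 -0.302 0 0.233" --pt "0.102 -0.35 0 0.233" --pt "0.115 -0.398 0 0.233" --pt "0.129 -0.446 0 0.233" --pt "0.142 -0.494 0 0.233" --pt "0.152 -0.53 0 0.233"

```text
clock: 13.8
eef_pos: [469.4, 207.7, 150.3]
eef_rot: [3.141, 0.001, -0.019]
wrist_force: [0.6, -0.6, -2.1]
finger_gap: 49.7
finger_force: 25.0
```

>>> move_arm --pt "0.006 -0.021 0 0" --pt "0.006 -0.021 0 0" --pt "0.006 -0.021 0 0" --pt "0.006 -0.021 0 0"

```text
clock: 14.2
eef_pos: [476.4, 225.3, 150.9]
eef_rot: [3.141, 0.001, -0.021]
wrist_force: [-0.1, -0.1, -2.7]
finger_gap: 49.9
finger_force: 25.0
```

Run:
```python
from h import *
plan((*sh(-145,0),150,-.02),(*sh(-145,0),9,-.02),(*sh(-97,0),9,-.02),(*sh(-138,0),9,-.02),(*sh(-98,0),9,-.02))
```

```text
at [476.4 225.3 150.9] -0.021 t 14.2 gap 49.9 ff 25.0 F [-0.1 -0.1 -2.7]
  -> [471.929, 228.4, 150.0, -0.02] shift [-0.0045 -0.0031  0.0009] turn -0.001
  -> [471.929, 228.4, 9.0, -0.02] shift [ 0.    -0.     0.141] turn -0.0
  -> [519.919, 227.44, 9.0, -0.02] shift [ 0.048  0.    -0.   ] turn -0.0
  -> [478.928, 228.26, 9.0, -0.02] shift [-0.041  0.    -0.   ] turn -0.0
  -> [518.92, 227.46, 9.0, -0.02] shift [ 0.04 -0.   -0.  ] turn -0.0
```

>>> move_arm --pt "-0.004 -0.003 0 0" --pt "-0.004 -0.003 0.04 0" --pt "-0.004 -0.003 0.08 0" --pt "-0.004 -0.003 0.115 0" --pt "-0.004 -0.003 0.132 0" --pt "-0.004 -0.003 0.139 0" --pt "0.006 -0.003 0.139 0" --pt "0.018 -0.003 0.139 0" --pt "0.032 -0.003 0.139 0" --pt "0.044 -0.003 0.139 0" --pt "0.044 -0.003 0.139 0" --pt "0.044 -0.003 0.139 0"

```text
clock: 15.4
eef_pos: [521.0, 228.2, 13.1]
eef_rot: [-3.141, -0.001, -0.021]
wrist_force: [-0.5, -0.4, -2.6]
finger_gap: 49.7
finger_force: 25.0
```

>>> move_arm --pt "0 0 0 0" --pt "0 0 0 0" --pt "0 0 0 0" --pt "-0.015 0 0 0" --pt "-0.03 0 0 0" --pt "-0.041 0 0 0" --pt "-0.041 0 0 0" --jaw 0.07

```text
clock: 16.1
eef_pos: [478.8, 229.2, 12.6]
eef_rot: [3.142, 0.0, -0.02]
wrist_force: [0.4, -0.8, 0.8]
finger_gap: 70.0
finger_force: 0.0
```

>>> move_arm --pt "0 0 0 0" --pt "0 0 0 0" --pt "0 0 0 0" --pt "0 0 0 0" --pt "0 0 0 0" --pt "0 0 0 0" --jaw 0.04

```text
clock: 16.7
eef_pos: [479.9, 229.0, 12.4]
eef_rot: [-3.142, -0.0, -0.02]
wrist_force: [1.1, -1.2, -0.4]
finger_gap: 49.5
finger_force: 25.0
```

>>> move_arm --pt "0.01 0 0 0" --pt "0.02 0 0 0" --pt "0.03 0 0 0" --pt "0.036 0 0 0" --pt "0.038 0 0 0" --pt "0.039 0 0 0" --pt "0.04 0 0 0" --pt "0.041 0 0 0" --pt "0.041 0 0 0"

```text
clock: 17.6
eef_pos: [520.8, 228.3, 12.4]
eef_rot: [-3.142, -0.0, -0.02]
wrist_force: [-2.1, 0.0, 2.2]
finger_gap: 49.5
finger_force: 25.0
```

>>> move_arm --pt "0 0 0 0" --pt "0 0 0 0" --pt "0 0 0 0" --pt "0 0 -0.04 0" --pt "0 0 -0.09 0" --pt "0 0 -0.12 0" --pt "0 0 -0.12 0" --pt "0 0 -0.12 0" --jaw 0.07

```text
clock: 18.4
eef_pos: [520.7, 228.2, 132.3]
eef_rot: [-3.141, -0.001, -0.02]
wrist_force: [0.2, -0.2, -0.9]
finger_gap: 69.9
finger_force: 0.0
```

Run:
```python
from h import *
c=look()[0]
b=(574.7,-363.4)
plan((*b,135,-.02),(*b,9,-.02),(*b,150,-.02),(*sh(-145,-100),150,-.02))
```

```text
red 528 [456. 256.] z 43.0 (array([ 574.7, -363.2]), array([ 55.2, 104.9]), np.float32(-0.007)) 
red 930 [519. 285.] z 40.0 (array([ 493.6, -532.7]), array([87.9, 94.1]), np.float32(1.564)) 
blue 370 [336. 252.] ctr [585.2 -29.8] r 28.3 tab 23 [613.8 -22.4] zmax 93.0 dist 29.6 az 0.252
blue 731 [395. 255.] ctr [ 579.2 -187. ] r 40.4 tab 39 [ 585.7 -224.6] zmax 94.0 dist 38.2 az -1.4
blue 1225 [335. 305.] ctr [442.3 -25.2] r 53.5 tab 19 [439.6  29.2] zmax 91.0 dist 54.5 az 1.621
at [520.3 228.  131.3] -0.02 t 18.4 gap 69.8 ff 0.0 F [ 1.   0.4 -0.6]
  -> [574.7, -363.4, 135.0, -0.02] shift [ 0.0664  0.5902 -0.0037] turn -0.0
  -> [574.7, -363.4, 9.0, -0.02] shift [ 0.    -0.     0.126] turn -0.0
  -> [574.7, -363.4, 150.0, -0.02] shift [ 0.    -0.    -0.141] turn -0.0
  -> [469.929, 128.42, 150.0, -0.02] shift [-0.1146 -0.4896 -0.    ] turn -0.0
```

>>> move_arm --pt "0.066 0.59 -0.004 0" --pt "0.066 0.59 -0.004 0" --pt "0.066 0.59 -0.004 0" --pt "0.066 0.59 -0.004 0" --pt "0.066 0.59 -0.004 0" --pt "0.066 0.59 -0.004 0" --pt "0.066 0.59 -0.004 0" --pt "0.066 0.59 -0.004 0" --pt "0.066 0.59 -0.004 0" --pt "0.066 0.59 -0.004 0" --pt "0.066 0.59 -0.004 0" --pt "0.066 0.59 -0.004 0"

```text
clock: 19.65
eef_pos: [573.9, -365.2, 134.1]
eef_rot: [-3.14, 0.002, -0.021]
wrist_force: [0.3, 0.1, -0.2]
finger_gap: 70.2
finger_force: 0.0
```

Run:
```python
from h import *
b=(574.7,-363.4)
plan((*b,135,-.02),(*b,9,-.02))
```

```text
at [ 573.9 -365.2  134.1] -0.021 t 19.6 gap 70.2 ff 0.0 F [ 0.3  0.1 -0.2]
  -> [574.7, -363.4, 135.0, -0.02] shift [ 0.0008 -0.0018 -0.0009] turn -0.001
  -> [574.7, -363.4, 9.0, -0.02] shift [ 0.    -0.     0.126] turn -0.0
```

>>> move_arm --pt "0 -0.001 0.04 0" --pt "0 -0.001 0.08 0" --pt "0 -0.001 0.108 0" --pt "0 -0.001 0.12 0" --pt "0 -0.001 0.125 0" --pt "0 -0.001 0.125 0"

```text
clock: 20.25
eef_pos: [574.9, -362.0, 11.5]
eef_rot: [3.142, 0.0, -0.02]
wrist_force: [0.5, -0.4, 0.5]
finger_gap: 69.9
finger_force: 0.0
```

>>> move_arm --pt "0 0 0 0" --pt "0 0 0 0" --pt "0 0 0 0" --pt "0 0 0 0" --pt "0 0 0 0" --pt "0 0 0 0" --pt "0 0 0 0" --pt "0 0 0 0" --jaw 0.04

```text
clock: 21.05
eef_pos: [575.2, -362.3, 12.5]
eef_rot: [3.141, -0.001, -0.02]
wrist_force: [-1.4, 0.8, 6.8]
finger_gap: 49.6
finger_force: 24.9
```

>>> move_arm --pt "0 0 -0.03 0" --pt "0 0 -0.07 0" --pt "0 0 -0.11 0" --pt "0 0 -0.142 0" --pt "0 0 -0.142 0"

```text
clock: 21.55
eef_pos: [576.2, -362.9, 158.4]
eef_rot: [3.138, -0.006, -0.02]
wrist_force: [0.2, -0.3, -2.9]
finger_gap: 49.7
finger_force: 24.9
```

>>> move_arm --pt "-0.005 -0.02 0 0" --pt "-0.015 -0.06 0 0" --pt "-0.025 -0.105 0 0" --pt "-0.035 -0.15 0 0" --pt "-0.047 -0.2 0 0" --pt "-0.059 -0.25 0 0" --pt "-0.07 -0.3 0 0" --pt "-0.082 -0.35 0 0" --pt "-0.094 -0.4 0 0" --pt "-0.105 -0.45 0 0" --pt "-0.112 -0.48 0 0" --pt "-0.115 -0.49 0 0"

```text
clock: 22.75
eef_pos: [468.0, 133.1, 151.9]
eef_rot: [-3.142, 0.002, -0.017]
wrist_force: [0.6, -0.8, -3.2]
finger_gap: 49.6
finger_force: 24.9
```

>>> move_arm --pt "0 0 0 0" --pt "0 0 0 0" --pt "0 0 0 0"

```text
clock: 23.05
eef_pos: [469.9, 129.0, 153.0]
eef_rot: [3.141, 0.001, -0.022]
wrist_force: [0.6, -0.9, -2.3]
finger_gap: 49.1
finger_force: 24.9
```

Run:
```python
from h import *
plan((*sh(-145,-100),150,-.02),(*sh(-145,-100),9,-.02),(*sh(-97,-100),9,-.02))
```

```text
at [469.9 129.  153. ] -0.022 t 23.1 gap 49.1 ff 24.9 F [ 0.6 -0.9 -2.3]
  -> [469.929, 128.42, 150.0, -0.02] shift [0.0001 0.0006 0.003 ] turn -0.002
  -> [469.929, 128.42, 9.0, -0.02] shift [ 0.    -0.     0.141] turn -0.0
  -> [517.92, 127.46, 9.0, -0.02] shift [ 0.048 -0.    -0.   ] turn -0.0
```

>>> move_arm --pt "0 0 0.04 0" --pt "0 0 0.08 0" --pt "0 0 0.115 0" --pt "0 0 0.133 0" --pt "0 0 0.14 0" --pt "0 0 0.14 0" --pt "0.01 0 0.14 0" --pt "0.022 0 0.14 0" --pt "0.036 0 0.14 0" --pt "0.048 0 0.14 0" --pt "0.048 0 0.14 0" --pt "0.048 0 0.14 0"

```text
clock: 24.25
eef_pos: [517.9, 129.1, 13.7]
eef_rot: [-3.141, -0.0, -0.021]
wrist_force: [-0.3, 0.6, -3.3]
finger_gap: 49.7
finger_force: 24.9
```

>>> move_arm --pt "0 0 0 0" --pt "0 0 0 0" --pt "0 0 0 0" --pt "-0.015 0 0 0" --pt "-0.03 0 0 0" --pt "-0.041 0 0 0" --pt "-0.041 0 0 0" --jaw 0.07

```text
clock: 24.95
eef_pos: [475.9, 130.2, 13.6]
eef_rot: [3.142, 0.0, -0.02]
wrist_force: [0.3, -0.4, 0.3]
finger_gap: 69.9
finger_force: 0.0
```

>>> move_arm --pt "0 0 0 0" --pt "0 0 0 0" --pt "0 0 0 0" --pt "0 0 0 0" --pt "0 0 0 0" --pt "0 0 0 0" --jaw 0.04

```text
clock: 25.55
eef_pos: [476.9, 130.1, 13.4]
eef_rot: [-3.142, -0.0, -0.02]
wrist_force: [1.4, -1.1, 0.4]
finger_gap: 49.1
finger_force: 25.0
```

>>> move_arm --pt "0.01 0 0 0" --pt "0.02 0 0 0" --pt "0.03 0 0 0" --pt "0.036 0 0 0" --pt "0.038 0 0 0" --pt "0.039 0 0 0" --pt "0.04 0 0 0" --pt "0.041 0 0 0" --pt "0.042 0 0 0" --pt "0.042 0 0 0"

```text
clock: 26.55
eef_pos: [518.7, 129.3, 13.4]
eef_rot: [-3.142, 0.001, -0.02]
wrist_force: [-4.4, -0.2, 5.1]
finger_gap: 49.4
finger_force: 25.0
```

>>> move_arm --pt "0 0 0 0" --pt "0 0 0 0" --pt "0 0 0 0" --pt "0 0 -0.04 0" --pt "0 0 -0.09 0" --pt "0 0 -0.14 0" --pt "0 0 -0.15 0" --pt "0 0 -0.15 0" --jaw 0.07

```text
clock: 27.35
eef_pos: [519.5, 129.4, 165.0]
eef_rot: [-3.141, -0.004, -0.02]
wrist_force: [-0.6, 0.2, -1.3]
finger_gap: 70.0
finger_force: 0.0
```

Run:
```python
from h import *
c=look()[0]
b=(441,29.7)
plan((*b,140,.03),(*b,53,.03))
```

```text
red 928 [519. 285.] z 39.0 (array([ 493.5, -532.7]), array([88.2, 93.7]), np.float32(1.547)) 
red 209 [209. 277.] z 43.0 (array([521.5, 321.3]), array([27.5, 52.4]), np.float32(1.564)) 
blue 371 [336. 252.] ctr [584.9 -29.7] r 28.2 tab 22 [613.9 -22. ] zmax 89.0 dist 30.0 az 0.26
blue 736 [395. 255.] ctr [ 579.3 -186.6] r 40.8 tab 42 [ 586.4 -224.7] zmax 95.0 dist 38.8 az -1.386
blue 1240 [335. 305.] ctr [442.8 -25.2] r 53.5 tab 23 [441.2  29.4] zmax 92.0 dist 54.6 az 1.601
at [518.7 129.2 163. ] -0.02 t 27.4 gap 70.2 ff 0.0 F [ 0.2 -0.3 -0.8]
  -> [441.0, 29.7, 140.0, 0.03] shift [-0.0757  0.1011  0.023 ] turn -0.05
  -> [441.0, 29.7, 53.0, 0.03] shift [0.    0.    0.087] turn -0.0
```

>>> move_arm --pt "-0.03 0.04 0.01 -0.02" --pt "-0.055 0.075 0.02 -0.05" --pt "-0.076 0.101 0.023 -0.05" --pt "-0.076 0.101 0.023 -0.05" --pt "-0.076 0.101 0.023 -0.05" --pt "-0.076 0.101 0.023 -0.05" --pt "-0.076 0.101 0.023 -0.05" --jaw 0.04

```text
clock: 28.1
eef_pos: [441.0, 30.4, 139.9]
eef_rot: [-3.141, 0.001, 0.031]
wrist_force: [0.7, -0.9, -0.2]
finger_gap: 39.8
finger_force: 0.0
```

Run:
```python
from h import *
b=(441,29.7)
plan((*b,140,.03),(*b,54,.03),(*b,160,.03))
```

```text
at [441.   30.4 139.9] 0.031 t 28.1 gap 39.8 ff 0.0 F [ 0.7 -0.9 -0.2]
  -> [441.0, 29.7, 140.0, 0.03] shift [-0.      0.0007 -0.0001] turn 0.001
  -> [441.0, 29.7, 54.0, 0.03] shift [0.    0.    0.086] turn -0.0
  -> [441.0, 29.7, 160.0, 0.03] shift [ 0.     0.    -0.106] turn -0.0
```

>>> move_arm --pt "0 0.001 0.03 0" --pt "0 0.001 0.055 0" --pt "0 0.001 0.075 0" --pt "0 0.001 0.084 0" --pt "0 0.001 0.086 0" --pt "0 0.001 0.086 0"

```text
clock: 28.7
eef_pos: [441.1, 29.0, 54.8]
eef_rot: [3.142, -0.0, 0.03]
wrist_force: [-0.4, -0.3, 0.1]
finger_gap: 39.8
finger_force: 0.0
```

>>> move_arm --pt "0 0 0 0" --pt "0 0 0 0" --pt "0 0 0 0" --pt "0 0 0 0" --pt "0 0 0 0" --pt "0 0 0 0" --pt "0 0 0 0" --pt "0 0 0 0" --jaw 0.004 --squeeze 30

```text
clock: 29.5
eef_pos: [440.8, 28.9, 54.7]
eef_rot: [-3.141, -0.0, 0.03]
wrist_force: [-2.6, 1.0, 5.2]
finger_gap: 8.6
finger_force: 30.0
```

>>> move_arm --pt "0 0 -0.02 0" --pt "0 0 -0.05 0" --pt "0 0 -0.085 0" --pt "0 0 -0.11 0" --pt "0 0 -0.125 0" --pt "0 0 -0.125 0" --pt "0 0 -0.125 0"

```text
clock: 30.2
eef_pos: [440.4, 28.8, 178.5]
eef_rot: [-3.142, 0.001, 0.03]
wrist_force: [-0.1, -1.2, -2.3]
finger_gap: 9.2
finger_force: 30.1
```

Run:
```python
from h import *
look(what="t")
plan((615,280.3,178,.03),(615,280.3,124,.03))
```

```text
blue 369 [337. 252.] ctr [585. -30.] r 28.0 tab 23 [613.8 -22.4] zmax 90.0 dist 29.8 az 0.257
blue 732 [394. 255.] ctr [ 579.4 -186.3] r 40.5 tab 41 [ 586.2 -224.6] zmax 90.0 dist 38.9 az -1.394
blue 323 [341. 295.] ctr [0. 0.] r 0.0 tab 308 [475.4 -34.8] zmax 493.0 dist 476.7 az -0.073
at [440.2  28.8 178.2] 0.03 t 30.2 gap 9.4 ff 30.1 F [ 0.1  0.3 -1.9]
  -> [615.0, 280.3, 178.0, 0.03] shift [ 1.822e-01 -2.462e-01  2.000e-04] turn -0.0
  -> [615.0, 280.3, 124.0, 0.03] shift [0.    0.    0.054] turn -0.0
```

>>> move_arm --pt "0.012 -0.016 0 0" --pt "0.033 -0.045 0 0" --pt "0.058 -0.078 0 0" --pt "0.083 -0.112 0 0" --pt "0.108 -0.146 0 0" --pt "0.133 -0.18 0 0" --pt "0.156 -0.211 0 0" --pt "0.173 -0.234 0 0" --pt "0.182 -0.246 0 0" --pt "0.182 -0.246 0 0" --pt "0.182 -0.246 0 0" --pt "0.182 -0.246 0 0"

```text
clock: 31.45
eef_pos: [614.9, 279.2, 179.0]
eef_rot: [3.141, 0.001, 0.029]
wrist_force: [-0.4, 0.5, -1.2]
finger_gap: 8.7
finger_force: 30.1
```

Run:
```python
from h import *
plan((615,279.8,178,.03),(615,279.8,124,.03))
```

```text
at [614.9 279.2 179. ] 0.029 t 31.4 gap 8.7 ff 30.1 F [-0.4  0.5 -1.2]
  -> [615.0, 279.8, 178.0, 0.03] shift [ 0.0001 -0.0006  0.001 ] turn -0.001
  -> [615.0, 279.8, 124.0, 0.03] shift [0.    0.    0.054] turn -0.0
```

>>> move_arm --pt "0 0 0.02 0" --pt "0 0 0.036 0" --pt "0 0 0.045 0" --pt "0 0 0.05 0" --pt "0 0 0.053 0" --pt "0 0 0.054 0" --pt "0 0 0.054 0" --pt "0 0 0.054 0"

```text
clock: 32.25
eef_pos: [615.5, 280.2, 125.9]
eef_rot: [-3.141, -0.001, 0.03]
wrist_force: [-0.5, -0.4, -1.3]
finger_gap: 9.1
finger_force: 30.0
```

>>> move_arm --pt "0 0 0 0" --pt "0 0 0 0" --pt "0 0 0 0" --pt "0 0 0 0" --jaw 0.036

```text
clock: 32.65
eef_pos: [615.4, 280.1, 125.5]
eef_rot: [-3.142, -0.0, 0.03]
wrist_force: [-0.2, 0.1, 0.4]
finger_gap: 35.2
finger_force: 0.0
```

>>> move_arm --pt "0 0 -0.02 0" --pt "0 0 -0.05 0" --pt "0 0 -0.085 0" --pt "0 0 -0.11 0" --pt "0 0 -0.11 0" --pt "0 0 -0.11 0"

```text
clock: 33.25
eef_pos: [615.3, 280.1, 235.1]
eef_rot: [-3.142, -0.0, 0.03]
wrist_force: [-0.6, -0.3, -0.7]
finger_gap: 35.9
finger_force: 0.0
```

Run:
```python
from h import *
look(what="t")
y=-1.386+np.pi/2; b=(586.8,-227.5)
plan((*b,150,y),(*b,54,y))
```

```text
blue 734 [247. 243.] ctr [0. 0.] r 0.0 tab 728 [613.4 210.1] zmax 133.0 dist 648.4 az 0.33
blue 341 [336. 253.] ctr [585.1 -29.8] r 27.9 tab 16 [612.8 -22.1] zmax 94.0 dist 28.7 az 0.273
blue 738 [395. 255.] ctr [ 579.5 -186.6] r 40.7 tab 42 [ 586.4 -224.7] zmax 93.0 dist 38.7 az -1.392
at [615.  280.  234.2] 0.03 t 33.3 gap 36.3 ff 0.0 F [-0.3 -0.  -1. ]
  -> [586.8, -227.5, 150.0, 0.185] shift [-0.0433  0.5064  0.0842] turn -0.155
  -> [586.8, -227.5, 54.0, 0.185] shift [0.    0.    0.096] turn -0.0
```

>>> move_arm --pt "-0.004 0.05 0 -0.02" --pt "-0.008 0.1 0 -0.05" --pt "-0.0433 0.5065 0.084 -0.155" --pt "-0.0433 0.5065 0.084 -0.155" --pt "-0.0433 0.5065 0.084 -0.155" --pt "-0.0433 0.5065 0.084 -0.155" --pt "-0.0433 0.5065 0.084 -0.155" --pt "-0.0433 0.5065 0.084 -0.155" --pt "-0.0433 0.5065 0.084 -0.155" --pt "-0.0433 0.5065 0.084 -0.155" --pt "-0.0433 0.5065 0.084 -0.155" --pt "-0.0433 0.5065 0.084 -0.155" --jaw 0.04

```text
clock: 34.5
eef_pos: [585.9, -229.1, 149.3]
eef_rot: [-3.14, 0.003, 0.182]
wrist_force: [0.1, 0.4, -0.6]
finger_gap: 40.0
finger_force: 0.0
```

Run:
```python
from h import *
c,P,H,S,V,reg=look(what="lt")
y=-1.386+np.pi/2; b=(586.8,-227.5)
plan((*b,150,y),(*b,54,y))
m=reg&(H>100)&(H<130)&(S>130)&(V>50); m[:,300:]=0
q=P[m]; a=q[(q[:,2]>112)&(q[:,2]<128)][:,:2].astype(np.float32); print(cv2.minEnclosingCircle(a)); t=q[q[:,2]>138]; print(t.mean(0),len(t))
cv2.imwrite("pics/crop2.png",cv2.resize(c["frame"][195:335,180:480],None,fx=2.6,fy=2.6,interpolation=cv2.INTER_CUBIC))
```

```text
red 916 [519. 285.] z 39.0 (array([ 493.6, -532.7]), array([87.9, 94. ]), np.float32(1.564)) 
red 211 [209. 277.] z 43.0 (array([521.5, 321.3]), array([27.5, 52.4]), np.float32(1.564)) 
red 189 [245. 277.] z 44.0 (array([520.8, 222.4]), array([27.5, 46.9]), np.float32(1.564)) 
red 204 [280. 277.] z 43.0 (array([520.1, 124.8]), array([27.5, 49.6]), np.float32(1.564)) 
blue 1292 [240. 240.] ctr [0. 0.] r 0.0 tab 1273 [619.  228.2] zmax 161.0 dist 659.7 az 0.353
blue 368 [336. 252.] ctr [584.9 -30.2] r 28.0 tab 22 [613.9 -22.3] zmax 95.0 dist 30.0 az 0.265
blue 220 [385. 257.] ctr [ 576.  -174.5] r 37.1 tab 21 [ 564.4 -144.4] zmax 322.0 dist 32.3 az 1.936
at [ 586.5 -227.5  150.1] 0.183 t 34.5 gap 39.7 ff 0.0 F [ 0.6  1.2 -0.5]
  -> [586.8, -227.5, 150.0, 0.185] shift [0.0003 0.0001 0.0001] turn -0.001
  -> [586.8, -227.5, 54.0, 0.185] shift [0.    0.    0.096] turn -0.0
((618.5228271484375, 225.07029724121094), 53.403282165527344)
[618.13623669 278.77785155 151.80939358] 36
```

View pics/crop2.png

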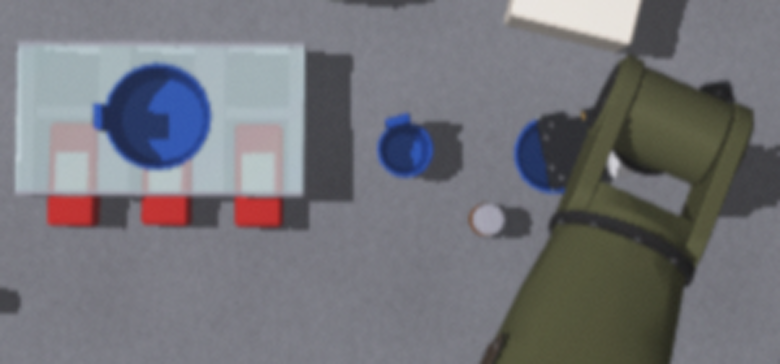

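The crop shows the three loaves home at crop pixels (73,210), (165,210) and (258,210), each sticking out 27.5 mm. The wide tub stands upright mid-shelf at (158,116). Next I grip the mid tub.

>>> move_arm --pt "0 0 0.035 0" --pt "0 0 0.065 0" --pt "0 0 0.085 0" --pt "0 0 0.094 0" --pt "0 0 0.096 0" --pt "0 0 0.096 0"

```text
clock: 35.15
eef_pos: [587.6, -226.9, 56.3]
eef_rot: [3.141, -0.001, 0.186]
wrist_force: [0.9, 0.2, -0.0]
finger_gap: 39.9
finger_force: 0.0
```

>>> move_arm --pt "0 0 0 0" --pt "0 0 0 0" --pt "0 0 0 0" --pt "0 0 0 0" --pt "0 0 0 0" --pt "0 0 0 0" --pt "0 0 0 0" --pt "0 0 0 0" --jaw 0.004

```text
clock: 35.95
eef_pos: [587.2, -227.5, 55.6]
eef_rot: [3.141, -0.0, 0.185]
wrist_force: [-0.7, -0.5, 3.0]
finger_gap: 8.6
finger_force: 30.0
```

>>> move_arm --pt "0 0 -0.02 0" --pt "0 0 -0.06 0" --pt "0 0 -0.105 0" --pt "0 0 -0.15 0" --pt "0 0 -0.175 0" --pt "0 0 -0.185 0" --pt "0 0 -0.185 0" --pt "0 0 -0.185 0"

```text
clock: 36.75
eef_pos: [586.6, -227.2, 238.2]
eef_rot: [-3.14, 0.002, 0.185]
wrist_force: [-0.2, -0.2, -1.5]
finger_gap: 8.8
finger_force: 30.0
```

Run:
```python
from h import *
W=np.array([618.3,225.3]); y=manip.read_state()["eef_rot"][2]; a=y-np.pi/2
t=W+42*np.array([np.cos(a),np.sin(a)]); print(t,a)
plan((*t,240,y),(*t,129,y))
```

```text
[626.01510242 184.01468548] -1.3860543422023126
at [ 586.6 -227.2  238.2] 0.185 t 36.8 gap 8.8 ff 30.0 F [-0.2 -0.2 -1.5]
  -> [626.015, 184.015, 240.0, 0.185] shift [ 0.1143 -0.397  -0.0018] turn -0.0
  -> [626.015, 184.015, 129.0, 0.185] shift [0.    0.    0.111] turn -0.0
```

>>> move_arm --pt "0.006 -0.02 0 0" --pt "0.016 -0.055 0 0" --pt "0.028 -0.1 0 0" --pt "0.042 -0.147 0 0" --pt "0.056 -0.194 0 0" --pt "0.07 -0.241 0 0" --pt "0.084 -0.288 0 0" --pt "0.097 -0.334 0 0" --pt "0.107 -0.37 0 0" --pt "0.113 -0.392 0 0" --pt "0.114 -0.397 0 0" --pt "0.114 -0.397 0 0"

```text
clock: 37.95
eef_pos: [625.8, 183.9, 238.6]
eef_rot: [3.141, 0.003, 0.186]
wrist_force: [0.0, -0.9, -1.7]
finger_gap: 8.4
finger_force: 30.0
```

>>> move_arm --pt "0 0 0 0" --pt "0 0 0 0" --pt "0 0 0 0"

```text
clock: 38.25
eef_pos: [626.3, 182.7, 240.5]
eef_rot: [3.142, -0.0, 0.184]
wrist_force: [-1.1, 0.0, -1.6]
finger_gap: 8.3
finger_force: 30.0
```

Run:
```python
from h import *
look(what="t")
t=(626,184)
plan((*t,240,.185),(*t,130,.185))
```

```text
blue 343 [336. 253.] ctr [584.8 -29.7] r 28.1 tab 16 [612.9 -22.1] zmax 90.0 dist 29.1 az 0.266
blue 457 [243. 251.] ctr [0. 0.] r 0.0 tab 449 [587.3 215.2] zmax 579.0 dist 625.5 az 0.351
at [626.3 182.9 240.5] 0.184 t 38.3 gap 8.4 ff 30.0 F [ 0.6 -0.  -1.3]
  -> [626.0, 184.0, 240.0, 0.185] shift [-0.0001 -0.0011  0.0005] turn -0.001
  -> [626.0, 184.0, 130.0, 0.185] shift [0.   0.   0.11] turn -0.0
```

>>> move_arm --pt "0 -0.001 0.03 0" --pt "0 -0.001 0.06 0" --pt "0 -0.001 0.08 0" --pt "0 -0.001 0.092 0" --pt "0 -0.001 0.1 0" --pt "0 -0.001 0.1 0" --pt "0 -0.001 0.1 0"

```text
clock: 39.0
eef_pos: [626.5, 184.8, 141.4]
eef_rot: [-3.141, -0.001, 0.185]
wrist_force: [-0.1, 0.5, -1.7]
finger_gap: 8.4
finger_force: 30.0
```

>>> move_arm --pt "0 0 0.004 0" --pt "0 0 0.007 0" --pt "0 0 0.01 0" --pt "0 0 0.011 0" --pt "0 0 0.011 0"

```text
clock: 39.5
eef_pos: [626.3, 184.7, 129.9]
eef_rot: [3.141, -0.001, 0.185]
wrist_force: [-0.5, -1.8, 3.7]
finger_gap: 8.4
finger_force: 30.0
```

>>> move_arm --pt "0 0 0 0" --pt "0 0 0 0" --pt "0 0 0 0" --pt "0 0 0 0" --jaw 0.03

```text
clock: 39.9
eef_pos: [626.0, 184.8, 129.3]
eef_rot: [-3.142, 0.0, 0.185]
wrist_force: [-0.2, -0.6, -0.2]
finger_gap: 29.5
finger_force: 0.0
```

>>> move_arm --pt "0 0 -0.02 0" --pt "0 0 -0.05 0" --pt "0 0 -0.085 0" --pt "0 0 -0.11 0" --pt "0 0 -0.11 0" --pt "0 0 -0.11 0"

```text
clock: 40.5
eef_pos: [626.0, 184.8, 239.1]
eef_rot: [-3.142, -0.0, 0.185]
wrist_force: [0.8, 0.2, -0.5]
finger_gap: 30.4
finger_force: 0.0
```

Run:
```python
from h import *
look(what="t")
y=.26+np.pi/2; b=(614,-22.1)
plan((*b,150,y),(*b,54,y))
```

```text
blue 460 [243. 251.] ctr [0. 0.] r 0.0 tab 458 [589.5 218. ] zmax 579.0 dist 628.5 az 0.354
blue 341 [336. 252.] ctr [585.  -29.8] r 28.1 tab 16 [612.8 -22.1] zmax 93.0 dist 28.8 az 0.272
at [625.7 184.7 238.1] 0.185 t 40.5 gap 29.6 ff 0.0 F [-1.   1.1  0.4]
  -> [614.0, -22.1, 150.0, 1.831] shift [-0.0495  0.2011  0.0881] turn -1.646
  -> [614.0, -22.1, 54.0, 1.831] shift [0.    0.    0.096] turn -0.0
```

>>> move_arm --pt "-0.01 0.04 0 -0.14" --pt "-0.02 0.08 0 -0.28" --pt "-0.03 0.12 0.02 -0.42" --pt "-0.04 0.16 0.04 -0.56" --pt "-0.0495 0.201 0.06 -0.7" --pt "-0.0495 0.201 0.08 -0.84" --pt "-0.0495 0.201 0.088 -0.98" --pt "-0.0495 0.201 0.088 -1.12" --pt "-0.0495 0.201 0.088 -1.26" --pt "-0.0495 0.201 0.088 -1.4" --pt "-0.0495 0.201 0.088 -1.54" --pt "-0.0495 0.201 0.088 -1.646" --jaw 0.034

```text
clock: 41.75
eef_pos: [613.6, -21.9, 149.7]
eef_rot: [-3.139, -0.001, 1.836]
wrist_force: [0.6, 0.4, 0.3]
finger_gap: 34.1
finger_force: 0.0
```

>>> move_arm --pt "0 0 0 0" --pt "0 0 0 0" --pt "0 0 0 0"

```text
clock: 42.05
eef_pos: [614.1, -21.9, 150.9]
eef_rot: [-3.141, -0.0, 1.828]
wrist_force: [-0.2, 0.2, 0.9]
finger_gap: 33.9
finger_force: 0.0
```

Run:
```python
from h import *
c,P,H,S,V,reg=look(what="lt")
y=.26+np.pi/2; b=(614,-22.1)
plan((*b,150,y),(*b,54,y))
m=reg&(H>100)&(H<130)&(S>130)&(V>50); m[:,300:]=0
q=P[m]; a=q[(q[:,2]>112)&(q[:,2]<130)][:,:2].astype(np.float32); print(cv2.minEnclosingCircle(a)); t=q[q[:,2]>138]; print(t.mean(0),len(t))
cv2.imwrite("pics/crop3.png",cv2.resize(c["frame"][200:300,180:360],None,fx=4,fy=4,interpolation=cv2.INTER_CUBIC))
```

```text
red 929 [519. 285.] z 40.0 (array([ 493.5, -532.8]), array([88.2, 93.7]), np.float32(1.547)) 
red 211 [209. 277.] z 43.0 (array([521.5, 321.3]), array([27.5, 52.4]), np.float32(1.564)) 
red 190 [245. 277.] z 43.0 (array([520.8, 222.4]), array([27.5, 46.9]), np.float32(1.564)) 
red 204 [280. 277.] z 44.0 (array([520.1, 124.8]), array([27.5, 49.6]), np.float32(1.564)) 
blue 1284 [240. 240.] ctr [0. 0.] r 0.0 tab 1270 [618.3 226.8] zmax 169.0 dist 658.5 az 0.352
at [614.1 -21.9 151. ] 1.829 t 42.1 gap 33.9 ff 0.0 F [ 0.2 -0.6  0.2]
  -> [614.0, -22.1, 150.0, 1.831] shift [-0.0002 -0.0002  0.001 ] turn -0.002
  -> [614.0, -22.1, 54.0, 1.831] shift [0.    0.    0.096] turn -0.0
((619.6113891601562, 225.0282745361328), 52.81173324584961)
[622.44254817 225.26403192 154.23080488] 84
```

View pics/crop3.png

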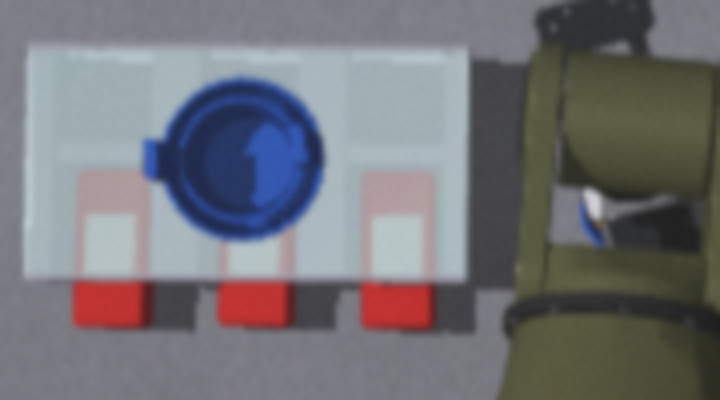

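The crop shows the mid tub sitting concentrically in the wide one at about (242,160), with the loaves unchanged. Next is the small tub.

>>> move_arm --pt "0 0 0.035 0" --pt "0 0 0.065 0" --pt "0 0 0.085 0" --pt "0 0 0.094 0" --pt "0 0 0.096 0" --pt "0 0 0.096 0"

```text
clock: 42.7
eef_pos: [614.7, -22.0, 56.2]
eef_rot: [3.141, 0.0, 1.83]
wrist_force: [0.1, -0.6, 0.4]
finger_gap: 34.0
finger_force: 0.0
```

>>> move_arm --pt "0 0 0 0" --pt "0 0 0 0" --pt "0 0 0 0" --pt "0 0 0 0" --pt "0 0 0 0" --pt "0 0 0 0" --pt "0 0 0 0" --pt "0 0 0 0" --jaw 0.004

```text
clock: 43.5
eef_pos: [614.7, -21.9, 55.8]
eef_rot: [3.141, 0.0, 1.831]
wrist_force: [3.2, 0.7, 3.6]
finger_gap: 9.3
finger_force: 30.0
```

>>> move_arm --pt "0 0 -0.02 0" --pt "0 0 -0.06 0" --pt "0 0 -0.105 0" --pt "0 0 -0.15 0" --pt "0 0 -0.175 0" --pt "0 0 -0.188 0" --pt "0 0 -0.188 0" --pt "0 0 -0.188 0"

```text
clock: 44.3
eef_pos: [613.8, -21.9, 241.4]
eef_rot: [-3.139, -0.001, 1.831]
wrist_force: [-0.3, -0.1, -1.4]
finger_gap: 9.4
finger_force: 30.0
```

Run:
```python
from h import *
W=np.array([618.3,225.6]); y=manip.read_state()["eef_rot"][2]; a=y-np.pi/2
t=W+30*np.array([np.cos(a),np.sin(a)]); print(t,a)
plan((*t,240,y),(*t,132,y))
```

```text
[647.29196031 233.3114355 ] 0.25996616086648494
at [613.8 -21.9 241.4] 1.831 t 44.3 gap 9.4 ff 30.0 F [-0.3 -0.1 -1.4]
  -> [647.292, 233.311, 240.0, 1.831] shift [0.238  0.098  0.0014] turn -0.0
  -> [647.292, 233.311, 132.0, 1.831] shift [0.    0.    0.108] turn -0.0
```

>>> move_arm --pt "0.02 0.008 0 0" --pt "0.055 0.023 0 0" --pt "0.1 0.041 0 0" --pt "0.145 0.06 0 0" --pt "0.185 0.076 0 0" --pt "0.215 0.089 0 0" --pt "0.232 0.096 0 0" --pt "0.238 0.098 0 0" --pt "0.238 0.098 0 0" --pt "0.238 0.098 0 0" --pt "0.238 0.098 0 0"

```text
clock: 45.4
eef_pos: [647.9, 232.0, 243.3]
eef_rot: [-3.141, 0.0, 1.83]
wrist_force: [-0.0, -0.4, -0.0]
finger_gap: 9.4
finger_force: 30.0
```

Run:
```python
from h import *
t=(647.3,233.3)
plan((*t,240,1.831),(*t,134,1.831))
c=cam("scene"); cv2.imwrite("pics/s4.png",cv2.resize(c["frame"][150:350,220:480],None,fx=3,fy=3,interpolation=cv2.INTER_CUBIC)[:600])
```

```text
at [647.9 232.  243.3] 1.83 t 45.4 gap 9.4 ff 30.0 F [-0.  -0.4 -0. ]
  -> [647.3, 233.3, 240.0, 1.831] shift [ 0.0014 -0.0003  0.0033] turn -0.001
  -> [647.3, 233.3, 134.0, 1.831] shift [0.    0.    0.106] turn -0.0
```

View pics/s4.png

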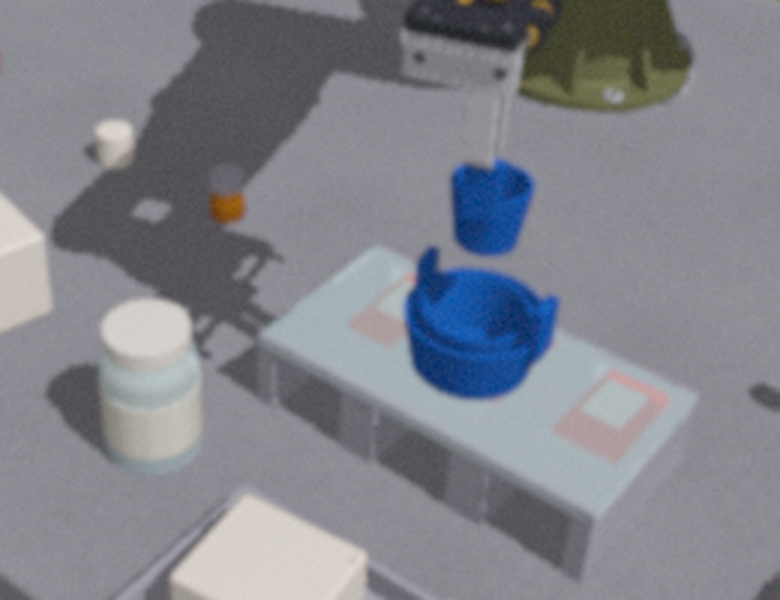

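The small tub at (490,205) hangs level above the upright wide and mid nest at (475,325). I lower it.

>>> move_arm --pt "0.001 0 0.03 0" --pt "0.001 0 0.06 0" --pt "0.001 0 0.08 0" --pt "0.001 0 0.092 0" --pt "0.001 0 0.1 0" --pt "0.001 0 0.1 0" --pt "0.001 0 0.1 0"

```text
clock: 46.15
eef_pos: [648.0, 234.2, 144.5]
eef_rot: [3.14, -0.0, 1.831]
wrist_force: [-0.5, 0.5, -0.1]
finger_gap: 9.4
finger_force: 30.0
```

>>> move_arm --pt "0 0 0.003 0" --pt "0 0 0.006 0" --pt "0 0 0.008 0" --pt "0 0 0.009 0" --pt "0 0 0.009 0"

```text
clock: 46.65
eef_pos: [650.0, 234.5, 139.2]
eef_rot: [3.132, 0.0, 1.831]
wrist_force: [2.3, -3.1, 21.5]
finger_gap: 9.3
finger_force: 30.6
```

>>> move_arm --pt "0 0 -0.006 0" --pt "0 0 -0.006 0" --pt "0 0 -0.006 0"

```text
clock: 46.95
eef_pos: [648.1, 234.3, 141.2]
eef_rot: [3.14, 0.0, 1.831]
wrist_force: [1.6, 0.3, 6.7]
finger_gap: 9.0
finger_force: 30.4
```

Run:
```python
from h import *
plan()
c=cam("scene"); a=cv2.resize(c["frame"][180:290,330:430],None,fx=4,fy=4,interpolation=cv2.INTER_CUBIC)
d=cam("top"); b=cv2.resize(d["frame"][200:300,190:290],None,fx=4,fy=4,interpolation=cv2.INTER_CUBIC); b=cv2.copyMakeBorder(b,0,40,0,0,0)
cv2.imwrite("pics/s5.png",np.hstack([a,b]))
```

```text
at [648.1 234.3 141.2] 1.831 t 47.0 gap 9.0 ff 30.4 F [1.6 0.3 6.7]
```

View pics/s5.png

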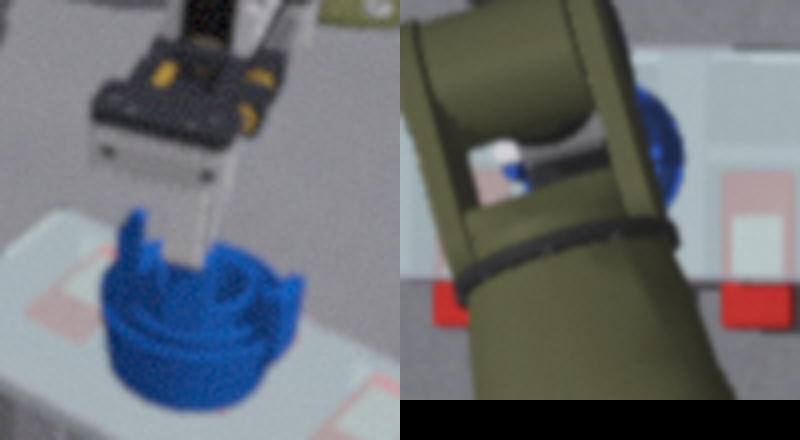

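Run:
```python
from h import *
for n in("scene",):
    c=cam(n); P=cloud(c); h=cv2.cvtColor(c["frame"],cv2.COLOR_BGR2HSV).astype(int)
    m=(h[...,0]>100)&(h[...,0]<130)&(h[...,1]>130)&(h[...,2]>40)
    d=P[...,:2]-np.array([618.4,226]); r=np.linalg.norm(d,axis=-1); az=np.degrees(np.arctan2(d[...,1],d[...,0]))
    m&=(r<75); ys,xs=np.where(m); print(ys.min(),ys.max(),xs.min(),xs.max())
    for lo,hi in((0,20),(20,27),(27,34),(34,40),(40,47),(47,60)):
        for a in range(-180,180,60):
            k=m&(r>=lo)&(r<hi)&(az>=a)&(az<a+60)
            if k.sum()>3: print((lo,hi),a,k.sum(),np.percentile(P[k][:,2],[10,50,90]).round())
    cv2.imwrite("pics/s6.png",cv2.resize(c["frame"][215:290,340:415],None,fx=8,fy=8,interpolation=cv2.INTER_CUBIC))
```

```text
233 282 356 405
(0, 20) -120 10 [122. 128. 134.]
(20, 27) -60 22 [112. 124. 134.]
(20, 27) 120 54 [107. 119. 129.]
(27, 34) -120 83 [ 95. 116. 146.]
(27, 34) -60 9 [124. 129. 135.]
(27, 34) 0 21 [117. 122. 167.]
(27, 34) 60 12 [113. 131. 133.]
(27, 34) 120 38 [118. 128. 132.]
(34, 40) -180 5 [124. 124. 125.]
(34, 40) -120 40 [118. 137. 159.]
(34, 40) -60 71 [108. 122. 149.]
(34, 40) 0 174 [125. 145. 161.]
(34, 40) 60 52 [117. 126. 135.]
(34, 40) 120 24 [ 99. 114. 125.]
(40, 47) -120 40 [ 85.  99. 141.]
(40, 47) -60 37 [ 78. 117. 139.]
(40, 47) 0 139 [110. 121. 141.]
(40, 47) 60 58 [108. 119. 124.]
(40, 47) 120 20 [ 81. 123. 125.]
(47, 60) -180 12 [117. 118. 120.]
(47, 60) -120 9 [113. 117. 119.]
(47, 60) -60 90 [ 90. 108. 119.]
(47, 60) 0 306 [ 82. 101. 118.]
(47, 60) 60 139 [ 86. 113. 152.]
(47, 60) 120 36 [112. 116. 119.]
```

View pics/s6.png

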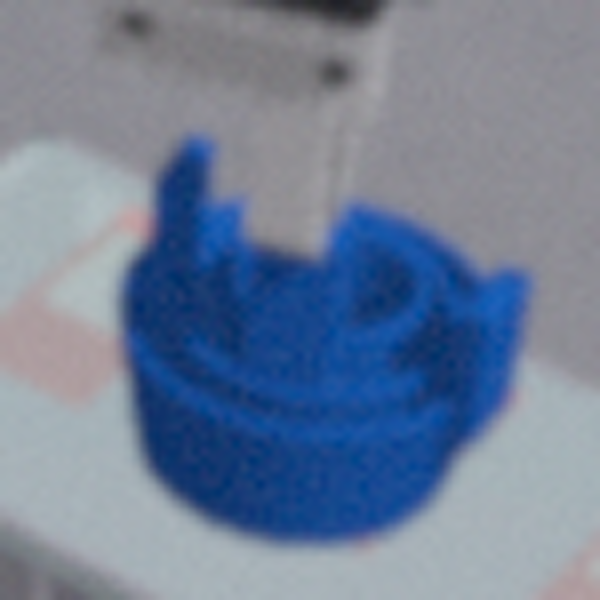

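Rim heights read about 118, 124 and 129, which matches the nested heights. The tub slid about 8 mm in the grip and already stands on the floor, so I release it.

>>> move_arm --pt "0 0 0 0" --pt "0 0 0 0" --pt "0 0 0 0" --pt "0 0 0 0" --jaw 0.028

```text
clock: 47.5
eef_pos: [647.4, 234.2, 140.0]
eef_rot: [-3.141, -0.0, 1.831]
wrist_force: [-0.6, 0.3, 1.0]
finger_gap: 28.2
finger_force: 0.0
```

>>> move_arm --pt "0 0 -0.02 0" --pt "0 0 -0.05 0" --pt "0 0 -0.085 0" --pt "0 0 -0.11 0" --pt "0 0 -0.11 0"

```text
clock: 48.0
eef_pos: [648.5, 234.6, 254.6]
eef_rot: [3.135, -0.0, 1.831]
wrist_force: [-0.7, -1.0, 0.2]
finger_gap: 28.2
finger_force: 0.0
```

>>> move_arm --pt "-0.04 0 0 0" --pt "-0.08 0 0 0" --pt "-0.12 0 0 0" --pt "-0.16 0 0 0" --pt "-0.2 0 0 0" --pt "-0.24 0 0 0" --pt "-0.28 0 0 0" --pt "-0.32 0 0 0" --pt "-0.35 0 0 0" --pt "-0.35 0 0 0" --pt "-0.35 0 0 0"

```text
clock: 49.1
eef_pos: [737.4, -104.2, 248.9]
eef_rot: [-3.14, -0.001, 1.83]
wrist_force: [-0.6, 0.7, 0.7]
finger_gap: 27.9
finger_force: 0.0
```

Run:
```python
from h import *
plan()
c,P,H,S,V,reg=look(what="lt")
m=reg&(H>100)&(H<130)&(S>130)&(V>40); m[:,300:]=0
q=P[m]; a=q[(q[:,2]>112)&(q[:,2]<135)][:,:2].astype(np.float32); print(cv2.minEnclosingCircle(a))
d=q[:,:2]-np.array([618.4,225.5]); r=np.linalg.norm(d,axis=1); az=np.degrees(np.arctan2(d[:,1],d[:,0]))
for A in range(-180,180,45):
    k=(r>24)&(r<31)&(az>=A)&(az<A+45); print(A,k.sum(),np.percentile(q[k][:,2],[20,50,90]).round() if k.sum()>3 else "")
t=q[q[:,2]>142]; print("tabs")
for mm,st,ce in blobs((P[...,2]>142)&m,6): print(st[4],P[mm].mean(0).round(1))
s=cam("scene")
b=cv2.resize(c["frame"][205:285,200:280],None,fx=5,fy=5,interpolation=cv2.INTER_CUBIC)
e=cv2.resize(s["frame"][213:293,340:420],None,fx=5,fy=5,interpolation=cv2.INTER_CUBIC)
cv2.imwrite("pics/s7.png",np.hstack([b,e]))
for n,(u,v) in dict(spice=(368,280),goat=(424,281),wheel=(519,285),brine=(308,178),block=(403,188)).items(): print(n,P[v-2:v+3,u-2:u+3].reshape(-1,3).mean(0).round())
```

```text
at [ 737.4 -104.2  248.9] 1.83 t 49.1 gap 27.9 ff 0.0 F [-0.6  0.7  0.7]
red 940 [519. 285.] z 40.0 (array([ 492.2, -532.7]), array([90.9, 93.7]), np.float32(1.547)) 
red 209 [209. 277.] z 43.0 (array([521.5, 321.3]), array([27.5, 52.4]), np.float32(1.564)) 
red 189 [245. 277.] z 44.0 (array([520.8, 222.4]), array([27.5, 46.9]), np.float32(1.564)) 
red 204 [280. 277.] z 44.0 (array([520.1, 124.8]), array([27.5, 49.6]), np.float32(1.564)) 
blue 1281 [240. 240.] ctr [0. 0.] r 0.0 tab 1272 [617.5 225.6] zmax 176.0 dist 657.4 az 0.35
((619.5111694335938, 225.21517944335938), 52.85500717163086)
-180 32 [ 77.  80. 127.]
-135 35 [ 78.  82. 130.]
-90 30 [ 75.  81. 134.]
-45 29 [ 91. 133. 169.]
0 30 [ 90. 167. 172.]
45 40 [ 97. 121. 139.]
90 28 [117. 124. 135.]
135 27 [ 81. 124. 132.]
tabs
48 [640.9 231.6 147.8]
47 [nan nan nan]
33 [616.  277.  150.1]
spice [511. -73. 582.]
goat [ 506. -272.   38.]
wheel [ 494. -534.   42.]
brine [781.  45. 120.]
block [ 685. -142.  578.]
```

View pics/s7.png

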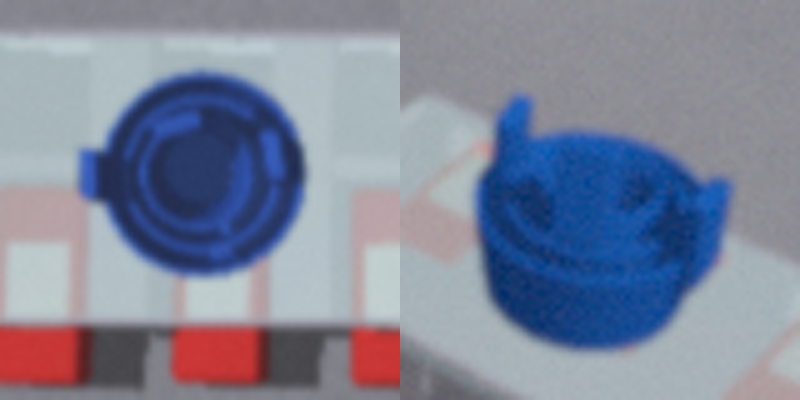

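The top crop shows the small tub inside the nest at (195,170), with its tab at (178,125). Some of its heights read a little high, so I average depth frames to check tilt.

```bash
cat > chk.py <<'E'
from h import *
def chk(N=10,ctr=(618.4,225.5)):
    Z=[];F=[]
    for i in range(N): c=cam("top"); Z.append(c["z_map"]); F.append(c["frame"].astype(np.float32))
    Z=np.array(Z); Z[Z==0]=np.nan; c["z_map"]=np.nan_to_num(np.nanmedian(Z,0)); c["frame"]=np.mean(F,0).astype(np.uint8)
    P=cloud(c); np.save("P.npy",P)
    Q=P[222:262,218:264]; return c,P
if __name__=="__main__":
    c,P=chk()
    with np.errstate(all='ignore'):
        print("cols 222..262 ; z"); 
        for v in range(218,262,1): print(v," ".join("%4.0f"%P[v,u,2] for u in range(214,264,1)))
    print(P[240,240])
E
python3 chk.py
```

```text
cols 222..262 ; z
218   70   71   70   70   72   67   70   68   72   70   71   71   72   71   71   69   70   72   69   70   67   67   70   73   73   71   70   73   72   72   67   70   71   71   69   69   69   68   71   68   70   71   73   71   68   68   71   73   72   69
219   70   71   72   70   70   69   71   70   72   70   72   71   71   70   69   69   70   68   67   71   72   72   67   71   70   69   70   69   74   71   70   68   70   72   71   69   68   71   71   73   71   72   69   71   71   69   71   71   71   69
220   70   71   67   67   69   70   70   69   70   68   70   71   71   69   70   71   74   69   70   68   71  119  121  122  120  120  121  117  121  120  120  122  121   72   72   70   71   72   70   70   71   71   71   71   69   72   69   70   72   71
221   71   70   69   69   70   71   69   69   71   70   72   72   73   73   71   67   70   71  117  118  121  120  119  120  116  117  117  113  118  116  120  121  120  120  119   71   72   70   69   70   71   71   72   73   71   70   71   72   69   70
222   68   71   71   72   70   71   73   70   69   72   71   73   
[... 9434 characters left out ...]
9  123  122  121  118  122  120  120  118  119  120  120  121  119  121   71   70   72   72   72   68   71   70   70   70   69   70   72   70   71   70
260   72   68   69   70   70   71   72   69   71   68   71   68   69   70   75   68   74   71   72   70   73   71  121  119  121  122  122  120  120  120  119   72   70   73   70   72   73   73   69   70   71   72   72   71   71   72   70   67   72   71
261   69   70   70   73   71   71   71   71   72   72   71   73   72   71   68   71   71   69   71   71   72   67   69   69   70   71   69   71   72   69   73   71   67   68   72   69   69   69   70   72   70   70   72   70   71   73   71   69   69   72
[620.11071127 229.52791498  85.87890464]
```

Run:
```python
import numpy as np
from scipy.optimize import least_squares
P=np.load("P.npy")[215:262,210:266].reshape(-1,3)
def fitc(q,r0):
    f=least_squares(lambda p:np.hypot(q[:,0]-p[0],q[:,1]-p[1])-p[2],[618,226,r0]); return f.x.round(1),np.sqrt(np.mean(f.fun**2)).round(2)
d=np.hypot(P[:,0]-618.4,P[:,1]-225.7); z=P[:,2]
w=P[(z>116)&(z<123)&(d>46)&(d<58)]; print("wide rim",len(w),fitc(w,53))
m=P[(z>121)&(z<128)&(d>34)&(d<45)]; print("mid rim",len(m),fitc(m,40))
s=P[(z>123)&(z<140)&(d<33)&(d>22)]; print("small rim",len(s),fitc(s,28))
def plane(q):
    A=np.c_[q[:,:2]-[618,226],np.ones(len(q))]; x=np.linalg.lstsq(A,q[:,2],rcond=None)[0]
    k=np.abs(A@x-q[:,2])<4; x=np.linalg.lstsq(A[k],q[k][:,2],rcond=None)[0]; return x.round(3),"tilt",np.hypot(*x[:2]).round(3),k.sum()
for n,q in(("wide",w),("mid",m),("small",s)): print(n,plane(q))
f=P[(z>79)&(z<94)&(np.hypot(P[:,0]-618,P[:,1]-229)<17)]; print("small floor",plane(f), f.mean(0))
t=P[(z>165)]; print("tab",t.mean(0),len(t))
t=P[(z>150)&(z<162)&(P[:,1]<210)]; print("midtab",t.mean(0)); t=P[(z>148)&(z<162)&(P[:,1]>260)]; print("widetab",t.mean(0))
```

```text
wide rim 202 (array([618.5, 224.9,  52.1]), np.float64(1.38))
mid rim 130 (array([618.5, 224.9,  39.4]), np.float64(1.17))
small rim 102 (array([618. , 226.5,  27. ]), np.float64(1.35))
wide (array([-6.00000e-03, -6.00000e-03,  1.19787e+02]), 'tilt', np.float64(0.009), np.int64(202))
mid (array([-0.00000e+00, -2.00000e-03,  1.24186e+02]), 'tilt', np.float64(0.002), np.int64(130))
small (array([1.75000e-01, 8.40000e-02, 1.30818e+02]), 'tilt', np.float64(0.194), np.int64(98))
small floor (array([ 0.157,  0.092, 84.762]), 'tilt', np.float64(0.182), np.int64(113)) [618.95376181 229.41403322  85.67599622]
tab [640.86265536 231.62133153 170.2489694 ] 41
midtab [626.59786065 183.78951322 157.6295616 ]
widetab [617.37718489 279.13515412 153.60165676]
```

The small tub leans 0.185 rad, with its foot about 9 mm off toward +x and wedged on the mid tub's wall. I'll regrip its tab, lift it and set it down again.

Run:
```python
from h import *
b=(643.3,232.7)
plan((*b,250,1.845),(*b,141,1.845))
```

```text
at [ 737.5 -103.9  250.5] 1.831 t 49.7 gap 28.1 ff 0.0 F [ 0.7 -0.   0.3]
  -> [643.3, 232.7, 250.0, 1.845] shift [ 0.3495 -0.0045  0.0005] turn -0.014
  -> [643.3, 232.7, 141.0, 1.845] shift [0.    0.    0.109] turn -0.0
```

>>> move_arm --pt "0.35 -0.005 0 -0.014" --pt "0.35 -0.005 0 -0.014" --pt "0.35 -0.005 0 -0.014" --pt "0.35 -0.005 0 -0.014" --pt "0.35 -0.005 0 -0.014" --pt "0.35 -0.005 0 -0.014" --pt "0.35 -0.005 0 -0.014" --pt "0.35 -0.005 0 -0.014" --pt "0.35 -0.005 0 -0.014" --pt "0.35 -0.005 0 -0.014" --pt "0.35 -0.005 0 -0.014" --jaw 0.034

```text
clock: 50.8
eef_pos: [643.2, 231.5, 250.4]
eef_rot: [-3.142, 0.0, 1.843]
wrist_force: [0.3, -0.0, 0.1]
finger_gap: 34.1
finger_force: 0.0
```

Run:
```python
from h import *
b=(643.3,232.7)
plan((*b,250,1.845),(*b,141,1.845))
```

```text
at [643.2 231.5 250.4] 1.843 t 50.8 gap 34.1 ff 0.0 F [ 0.3 -0.   0.1]
  -> [643.3, 232.7, 250.0, 1.845] shift [0.0012 0.0004 0.0004] turn -0.002
  -> [643.3, 232.7, 141.0, 1.845] shift [0.    0.    0.109] turn -0.0
```

>>> move_arm --pt "0 0 0.035 0" --pt "0 0 0.065 0" --pt "0 0 0.09 0" --pt "0 0 0.104 0" --pt "0 0 0.109 0" --pt "0 0 0.109 0"

```text
clock: 51.4
eef_pos: [643.1, 232.5, 141.7]
eef_rot: [3.141, -0.0, 1.844]
wrist_force: [-0.9, -0.4, -0.1]
finger_gap: 33.8
finger_force: 0.0
```

>>> move_arm --pt "0 0 0 0" --pt "0 0 0 0" --pt "0 0 0 0" --pt "0 0 0 0" --pt "0 0 0 0" --pt "0 0 0 0" --pt "0 0 0 0" --jaw 0.004 --squeeze 40

```text
clock: 52.1
eef_pos: [642.8, 232.9, 141.7]
eef_rot: [3.141, 0.0, 1.845]
wrist_force: [-1.5, -0.9, 2.8]
finger_gap: 7.8
finger_force: 39.9
```

>>> move_arm --pt "0 0 -0.01 0" --pt "0 0 -0.03 0" --pt "0 0 -0.06 0" --pt "0 0 -0.09 0" --pt "0 0 -0.105 0" --pt "0 0 -0.11 0" --pt "0 0 -0.11 0"

```text
clock: 52.8
eef_pos: [642.8, 233.0, 251.8]
eef_rot: [3.141, -0.0, 1.845]
wrist_force: [-0.7, -0.7, -0.7]
finger_gap: 4.0
finger_force: 0.0
```

Run:
```python
from h import *
plan()
Z=[]
for i in range(8): c=cam("scene"); Z.append(c["z_map"])
Z=np.array(Z); Z[Z==0]=np.nan; c["z_map"]=np.nan_to_num(np.nanmedian(Z,0)); P=cloud(c); np.save("S.npy",P)
h=cv2.cvtColor(c["frame"],cv2.COLOR_BGR2HSV).astype(int)
m=(h[...,0]>100)&(h[...,0]<130)&(h[...,1]>130)&(h[...,2]>40)&(P[...,2]>175)&(P[...,2]<290)&(abs(P[...,0]-620)<70)&(abs(P[...,1]-228)<70)
q=P[m]; print(m.sum(),q.min(0).round(),q.max(0).round())
z=q[:,2]
for lo in range(175,280,8):
    k=(z>=lo)&(z<lo+8)
    if k.sum()>3: print(lo,k.sum(),"x",np.percentile(q[k][:,0],[2,98]).round(),"y",np.percentile(q[k][:,1],[2,98]).round())
ys,xs=np.where(m); print(xs.min(),xs.max(),ys.min(),ys.max())
cv2.imwrite("pics/s8.png",cv2.resize(c["frame"][175:285,325:435],None,fx=5,fy=5,interpolation=cv2.INTER_CUBIC))
```

```text
at [642.8 233.  251.8] 1.845 t 52.8 gap 4.0 ff 0.0 F [-0.7 -0.7 -0.7]Traceback (most recent call last):
  File "<stdin>", line 8, in <module>
    return umr_minimum(a, axis, None, out, keepdims, initial, where)
ValueError: zero-size array to reduction operation minimum which has no identity
```

>>> move_arm --pt "-0.04 0 0 0" --pt "-0.08 0 0 0" --pt "-0.12 0 0 0" --pt "-0.16 0 0 0" --pt "-0.2 0 0 0" --pt "-0.24 0 0 0" --pt "-0.28 0 0 0" --pt "-0.32 0 0 0" --pt "-0.35 0 0 0" --pt "-0.35 0 0 0" --pt "-0.35 0 0 0" --jaw 0.034

```text
clock: 54.3
eef_pos: [737.4, -104.3, 250.8]
eef_rot: [-3.141, -0.0, 1.844]
wrist_force: [0.8, 0.5, 0.4]
finger_gap: 33.7
finger_force: 0.0
```

```bash
cat > fit.py <<'E'
import numpy as np
from chk import *
from scipy.optimize import least_squares
c,P0=chk(8)
P=P0[215:262,210:266].reshape(-1,3)
def fitc(q,r0):
    f=least_squares(lambda p:np.hypot(q[:,0]-p[0],q[:,1]-p[1])-p[2],[618,226,r0]); return f.x.round(1),np.sqrt(np.mean(f.fun**2)).round(2)
d=np.hypot(P[:,0]-618.4,P[:,1]-225.7); z=P[:,2]
w=P[(z>116)&(z<123)&(d>46)&(d<58)]; m=P[(z>121)&(z<128)&(d>34)&(d<45)]; s=P[(z>123)&(z<145)&(d<33)&(d>20)]
def plane(q):
    A=np.c_[q[:,:2]-[618,226],np.ones(len(q))]; x=np.linalg.lstsq(A,q[:,2],rcond=None)[0]
    k=np.abs(A@x-q[:,2])<4; x=np.linalg.lstsq(A[k],q[k][:,2],rcond=None)[0]; return x.round(3),"tilt",np.hypot(*x[:2]).round(3),k.sum()
for n,q in(("wide",w),("mid",m),("small",s)): print(n,len(q),fitc(q,30),plane(q))
f=P[(z>79)&(z<94)&(np.hypot(P[:,0]-618,P[:,1]-229)<17)]; print("small floor",plane(f), f.mean(0))
for n,k in(("small",z>160.5),("mid",(z>150)&(z<162)&(P[:,1]<210)),("wide",(z>148)&(z<160)&(P[:,1]>260))):
    t=P[k]; print("tab",n,t.mean(0).round(1),len(t))
s=cam("scene")
b=cv2.resize(c["frame"][205:285,200:280],None,fx=5,fy=5,interpolation=cv2.INTER_CUBIC)
e=cv2.resize(s["frame"][213:293,340:420],None,fx=5,fy=5,interpolation=cv2.INTER_CUBIC)
cv2.imwrite("pics/last.png",np.hstack([b,e]))
E
python3 fit.py
```

```text
wide 195 (array([618.5, 224.8,  52.2]), np.float64(1.35)) (array([-3.00000e-03, -8.00000e-03,  1.19819e+02]), 'tilt', np.float64(0.009), np.int64(195))
mid 133 (array([618.7, 224.8,  39.3]), np.float64(1.31)) (array([-3.00000e-03,  1.00000e-03,  1.23878e+02]), 'tilt', np.float64(0.003), np.int64(133))
small 91 (array([613.3, 227. ,  27.4]), np.float64(1.64)) (array([ 1.80000e-02, -1.30000e-02,  1.28095e+02]), 'tilt', np.float64(0.022), np.int64(86))
small floor (array([3.1000e-02, 1.2000e-02, 8.2551e+01]), 'tilt', np.float64(0.033), np.int64(112)) [617.97635747 229.17615135  83.01807561]
tab small [638.2 224.3 162.2] 37
tab mid [625.5 183.2 157.9] 42
tab wide [617.4 279.1 153.9] 40
```

View pics/last.png

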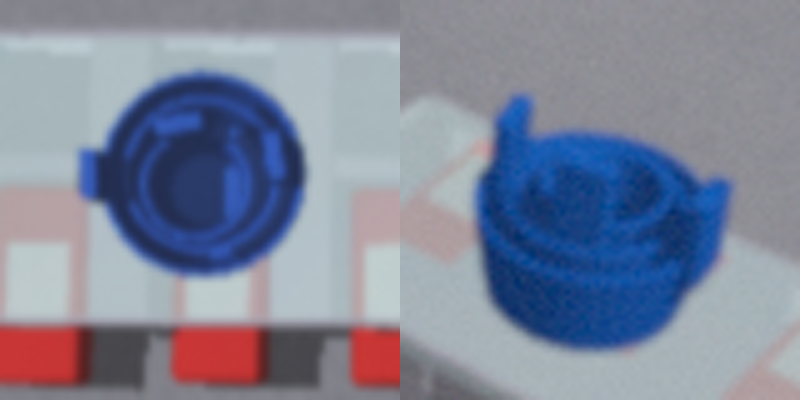

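The small tub now sits upright on the floor: tilt 0.02, rim at 128 mm and tab top at 162 mm, as expected. I do a final check and hand in.

Run:
```python
from h import *
look(what="l"); plan(); print(manip.sign_off())
```

```text
red 942 [519. 285.] z 40.0 (array([ 492.2, -532.7]), array([90.9, 93.7]), np.float32(1.547)) 
red 209 [209. 277.] z 43.0 (array([521.5, 321.3]), array([27.5, 52.4]), np.float32(1.564)) 
red 189 [245. 277.] z 44.0 (array([520.8, 222.4]), array([27.5, 46.9]), np.float32(1.564)) 
red 204 [280. 277.] z 43.0 (array([520.1, 124.8]), array([27.5, 49.6]), np.float32(1.564)) 
at [ 737.4 -103.7  251.5] 1.845 t 54.8 gap 33.7 ff 0.0 F [ 0.3 -0.6  0.3]
the job is handed in; nothing more can be done
None
```

I handed the job in at 54.8 s: all three loaves are home in their own lanes, and the three tubs stand nested upright on the glass shelf. The sign-off returned no verdict, so this rests on my last camera check.

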